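# Close the loaded incubator block and start it with the stylus

### The job

The incubator block is loaded: shut its lid fully, then take the stylus from its leaning cradle and use its tip to press the small recessed start button on the sloping front panel all the way in, lid still shut. Put the stylus back in its cradle as you found it, tip on the foot plate, and let go. Do not shove or knock over the flasks, jar, beaker or stopper.

Things in the scene. Friction and masses are not known exactly. Their poses are not given: they have to be found in the camera images.
- incubator: White dry-block incubator fixed to the bench, 190 mm wide (y), from x = -90 to +80 mm of its origin (centre of the underside, z up, x horizontal from front panel to lid hinge). Flat top, a metal block with small tubes, 91 mm high. In front a grey panel slopes 30 degrees from horizontal: 44 mm high at x = -90 mm, 84 mm high at x = -20 mm.
- lid (a joint): Angle of the incubator's lid, rad: 0 shut, 1.57 upright, 1.75 fully open. It starts between 1.1 and 1.5. Stiff hinge (0.25 N m friction, about 2 to 4 N at the tab): it stays where it is left, does not spring back and must be brought right down onto its stop.
- lid_hinge (a point): Middle of the lid's hinge line on the incubator's far side, 91 mm above the bench; the hinge line is parallel to the incubator's y axis. Frame turns with the lid; with the lid shut its axes are those of the incubator.
- lid_tab (a point): Centre of the lid's front tab (60 mm wide, 10 mm thick, standing 28 mm out), 98.5 mm from the hinge line and, when shut, 21 mm above it. The lid is a grey cover 170 mm wide, 85 mm from hinge to front edge, with a 20 mm skirt below; its flat outer face, shut, lies 26 mm above the hinge line, the tab's outer face in the same plane. Frame as lid_hinge.
- start_button (a joint): How far the button is pressed in, m: 0 out, 0.004 all the way in. Spring: 1.8 N to start, about 4.2 N fully in; comes back by itself.
- button_face (a point): Centre of the face of the start button: a plain white round cap 20 mm across at the bottom of a round hole 24 mm across in the sloping panel, its face 5 mm below the panel's surface. Its z axis points out of the panel, square to it (30 degrees from vertical, towards the front). It lies at x -57.7, y +45, z 56.7 mm in the incubator's frame; the dark display is on the other side.
- cradle: Holder fixed to the bench, left or right of the incubator: base plate 140 x 90 mm (x -45 to +95 mm of its frame) and a grey V trough 66 mm long leaning 30 degrees from vertical, top towards -x, with a foot plate. The V bears the stylus from below (-x) and is open above. A shelf (x 4 to 92 mm, y +-38 mm, underside 200 mm up) with a carton, top 236 mm, hangs over it. Origin at bench level, z up.
- cradle_foot (a point): Where the stylus's tip rests on the foot plate, 32 mm above the bench. Frame as the cradle (z up).
- cradle_rest (a point): Where the stylus's centre lies when it rests in the cradle: 65 mm up the leaning axis from cradle_foot. Frame as the cradle (z up).
- stylus_mid (a point): Centre of the stylus: a loose rod 130 mm long, 40 g or so; upper 62 mm a black handle 12 mm square, lower part round steel, 14 mm across, tapering over the last 25 mm to a flat tip 6 mm across. z axis along the rod from tip to handle; at rest two of the handle's flats face +y and -y of the cradle. At rest in the cradle the trough covers the lower 66 mm and the upper 64 mm stands free.
- stylus_tip (a point): Middle of the stylus's flat tip, 65 mm from stylus_mid along its axis.
- tube_rack: Bystander, fixed: red rack 100 x 100 mm with small white-capped tubes, 59 mm high, on the other side of the incubator from the cradle. Origin at the centre of its underside.
- flask_a: Bystander, loose: stoppered round flask 126 mm high, 70 mm across, in a cork ring. Origin at the centre of its underside.
- flask_b: Bystander, loose: another such flask, in a cork ring. Origin as flask_a.
- jar: Bystander, loose: white jar with a red cap, 72 mm across, 100 mm high. Origin at the centre of its underside.
- beaker: Bystander, loose: glass beaker 72 mm across, 90 mm high. Origin at the centre of its underside.
- stopper: Bystander, loose: white stopper standing on the bench in front of the incubator, 36 mm across, 34 mm high. Origin at the centre of its underside.
Not all that is in view belongs to the job. Leave any green look-alike of the cradle alone.

How it is judged:
On the way, in this order (a step that is already met when the one before it is completed fails the run):
1. the lid is fully shut (value of joint lid below 0.05 rad), for 0.2 s.
2. with the lid shut, the start button is pressed in with the stylus (value of joint start_button above 0.003 m and contact force between stylus and start_button above 1 N and value of joint lid below 0.05 rad), for 0.1 s.
At the end, for the whole second after the job is handed in: The lid is shut (within 0.05 rad), the button is out again (under 1 mm), and the stylus rests released and still in its cradle: its centre within 15 mm of cradle_rest and its tip within 15 mm of cradle_foot (value of joint lid below 0.05 rad and value of joint start_button below 0.001 m and distance between stylus_mid and cradle_rest below 0.015 m and distance between stylus_tip and cradle_foot below 0.015 m and linear speed of stylus below 0.02 m/s); the robot touches nothing.
It fails at once if the flask a is shoved more than 40 mm or knocked over (distance of flask_a from where it was at the start of the episode above 0.04 m or angle between flask_a's own z axis and vertical above 0.6 rad).
It fails at once if the flask b is shoved more than 40 mm or knocked over (distance of flask_b from where it was at the start of the episode above 0.04 m or angle between flask_b's own z axis and vertical above 0.6 rad).
It fails at once if the jar is shoved more than 40 mm or knocked over (distance of jar from where it was at the start of the episode above 0.04 m or angle between jar's own z axis and vertical above 0.6 rad).
It fails at once if the beaker is shoved more than 40 mm or knocked over (distance of beaker from where it was at the start of the episode above 0.04 m or angle between beaker's own z axis and vertical above 0.6 rad).
It fails at once if the stopper is shoved more than 40 mm or knocked over (distance of stopper from where it was at the start of the episode above 0.04 m or angle between stopper's own z axis and vertical above 0.6 rad).
It also fails if it takes over 72 s, if anything falls off the work surface, if the arm or the gripper's body presses on something with over 40 N, if the wrist force passes 120 N, or if a joint passes its speed limit or range.

### The arm

A 6-joint arm with a two-finger parallel gripper is mounted at the origin on the work surface. World frame = base frame: x ahead of the robot, y to its left, z up, the work surface at z = 0. Lengths are in m, angles in rad, forces in N, time in s.
With the tool pointing down it reaches from about 0.325 to 0.875 m from the base axis. Payload 4.4 kg.
Tool frame: the origin (TCP) lies at the very end of the fingers, on their centre line; the grasp point (between the pads) lies 19 mm behind it; z points along the fingers, x is the direction in which the jaws open and shut, and the axes are right-handed (so a half turn about z gives the same grasp; the last joint's range is limited). The gripper opens to 85 mm and grips with 20 to 120 N. Pads are 22 mm wide; open, the fingers measure 114 mm over their backs; the gripper's body (76 mm by 85 mm) begins 54 mm behind the grasp point. The pads swing forward as they close: fully open they stand 13 mm farther back than shut.
Start: joints at [-1.427, 0.207, 1.542, -0, 1.393, -0.15], TCP at [0.167, -0.55, 0.231] pointing down, gripper open.
Joint ranges: [-2.73, 2.73], [-0.86, 2.22], [0.23, 2.46], [-1.11, 4.25], [0.08, 2.63], [-2.82, 2.82]. Speed limits (rad/s): [2.79, 2.79, 3.14, 3.14, 3.14, 3.14].

### API

Orientations are given as a unit quaternion [w, x, y, z].
In Python, from station import sense, vision, workorder, finder gives the robot as it stands. The module is installed in compiled form; this text tells all that it offers.
- The arm moves only by the shell command python3 -m pendant 'ROWS' [FORCE]. ROWS is JSON, a list of rows, each a list of 7 numbers: the turn, a rotation vector about the tool's x, y, z in rad, then the shift along the tool's x, y, z in m, then the finger opening in m, from 0 to 0.0854. A call has 1 to 12 rows; each row shifts and turns the commanded pose from where the row before left it, along the tool's axes as they then stand; what a row does not reach is not made up. A row lasts 1/8 s, in which the tool goes at most 62.5 mm and 10.7 degrees, less where a joint would pass 70% of its speed; a pose out of reach is approached as far as the arm can. A call with a gripper value outside its range is refused whole. The fingers move at their own pace and stop on an object; FORCE is the grip in N (left out, the last holds). Time passes only in rows, so rows that do not move let the fingers close. It gives the time, the measured TCP pose, the force and the opening at its end, in the units of the state.
- sense(): the state, without advancing time (a new reading comes with each control period).
- vision.camera(name): name is "scene" or "side" or "wrist"; returns the picture (400x640x3 uint8, red, green, blue); there is no depth.
- vision.calibration(name): a dict with "intrinsics" (3x3 intrinsics, pixels), "world_from_camera" (4x4, takes a point from camera to world coordinates); the wrist camera has in their place "hand_eye" (4x4, takes a point from camera to tool coordinates, whose origin is the TCP and whose axes are the tool frame's). Camera axes: x right, y down, z forward; pixel columns grow to the right and rows downward; lengths in m; the calibration is good to about 2 mm. A picture is of the moment at which its call begins: read the wrist's pose just before it. calibration takes no time and is no camera call.
- workorder.sign_off(): hands the job in, once; it reports no verdict.
Trained networks look in the newest picture that a camera, given by its name, has taken for a name from the list of things; names that differ only in an ending like _2 or _b are one class to them, and where a whole thing is asked for, a point or a joint stands for the part that bears it (a point fixed in the world has none). Each returns a list of dicts, best first, with "conf" (0 to 1); they miss things now and then, are a little off and sometimes report something else, mostly with a low value. They report only what shows in the picture. A call takes as long as a camera call. They do not tell look-alikes from the thing itself.
- finder.boxes_of(camera, name): "xyz" ([x, y, z] in m, in world coordinates, good to about 4 mm: the middle of the surface that is visible of it).
- finder.regions_of(camera, name): "pixels" (400x640 bool, what is visible of it).
The state is a dict: "time_s": time; "joint_pos": joint angles; "qvel": joint speeds; "joint_torque": joint torques, N m; "eef_pos": TCP position; "eef_rot": TCP orientation; "force": force on the tool from outside, world axes, zero at the start; "ft_torque": the same for the moment, N m; "opening": finger opening in m.
Only numpy, scipy, OpenCV 4.12 (cv2) and the standard library are available. Lean on these libraries where they do the work, as an engineer would, in place of code of your own. Each camera call takes 0.05 s, during which the arm holds its last target.

## Working session

There is one attempt and no reset: what is moved stays moved. The work goes in short steps, Python scripts to look and compute and a shell command to move; the robot and the scene stay as the last step left them, time stands still between calls to the robot, and variables do not carry over. Pictures are saved under pics/ and viewed, and the job is handed in when it is done.

```bash
mkdir -p pics; ls; python3 - <<'E'
from station import sense, vision, workorder, finder
import cv2
s=sense(); print({k:(v if not hasattr(v,'tolist') else v.tolist()) for k,v in s.items()})
for c in ("scene","side","wrist"):
    im=vision.camera(c); cv2.imwrite(f"pics/{c}0.png",im[:,:,::-1]); print(c,vision.calibration(c))
E
```

```text
pics
{'time_s': 0.0, 'joint_pos': [-1.4265266871867126, 0.20745505079904558, 1.542975766878193, -1.0199924048493449e-05, 1.3934957209275443, -0.15052079086815884], 'qvel': [0.0014292489969414904, -0.0001668860233822956, -0.001129766117974857, 0.0006263126856311524, -0.0006290711425757632, 0.00134970671691178], 'joint_torque': [0.0009219699495588429, -38.30267786979675, -29.15986955165863, -0.00021676544292859035, 0.010464710067026317, -2.5007543769106633e-06], 'eef_pos': [0.1669232890619403, -0.5494365446524142, 0.23009551826723215], 'eef_rot': [-0.0008241899856821591, 0.8032867801535775, -0.5955912919537277, -0.000826129684181484], 'force': [-0.8728719829680577, -0.6358132602898967, 0.12053210511029704], 'ft_torque': [0.03415706716118897, -0.011151879429887017, 0.005137803639694203], 'opening': 0.08547609524571344}
scene {'intrinsics': array([[446.03010368,   0.        , 317.45959979],
       [  0.        , 446.03010368, 191.4976387 ],
       [  0.        ,   0.        ,   1.        ]]), 'world_from_camera': array([[-0.48403304,  0.56292289, -0.66994763,  1.42659038],
       [ 0.874
[... 442 characters left out ...]
0697 , -0.6735173 ,  0.73000156, -0.7926527 ],
       [ 0.00466389, -0.73533064, -0.67769248,  0.814222  ],
       [ 0.        ,  0.        ,  0.        ,  1.        ]])}
wrist {'intrinsics': array([[313.77524877,   0.        , 319.19500699],
       [  0.        , 313.77524877, 204.78468333],
       [  0.        ,   0.        ,   1.        ]]), 'hand_eye': array([[ 9.99999511e-01,  6.31461690e-04, -7.61249600e-04,
         2.43470730e-04],
       [-3.92213700e-04,  9.59740488e-01,  2.80887954e-01,
        -7.14731509e-02],
       [ 9.07972045e-04, -2.80887518e-01,  9.59740266e-01,
        -1.43337145e-01],
       [ 0.00000000e+00,  0.00000000e+00,  0.00000000e+00,
         1.00000000e+00]])}
```

View pics/scene0.png

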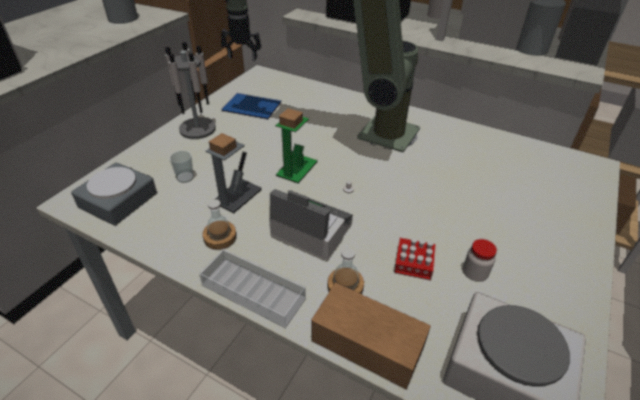

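View pics/side0.png

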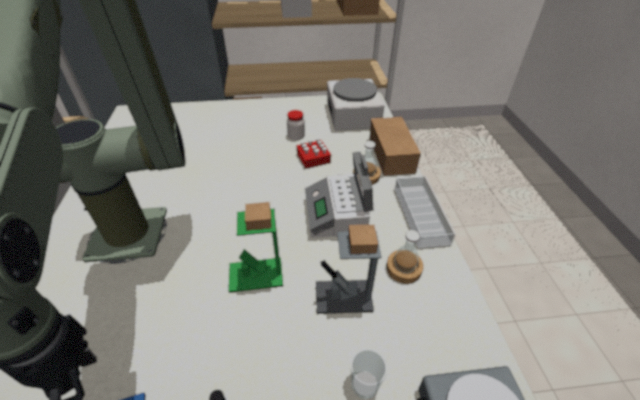

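```bash
python3 - <<'E'
from station import sense, vision, workorder, finder
import numpy as np
for c in ("scene","side"):
    vision.camera(c)
    for n in ("incubator","lid","lid_tab","lid_hinge","start_button","button_face","cradle","cradle_foot","cradle_rest","stylus_mid","stylus_tip","tube_rack","flask_a","jar","beaker","stopper"):
        print(c,n,[(round(d['conf'],2),np.round(d['xyz'],3).tolist()) for d in finder.boxes_of(c,n)][:4])
E
```

```text
scene incubator [(0.81, [0.696, 0.03, 0.097]), (0.6, [0.636, -0.273, 0.086])]
scene lid [(0.8, [0.7, 0.017, 0.148])]
scene lid_tab [(0.86, [0.7, 0.018, 0.149])]
scene lid_hinge [(0.86, [0.702, 0.018, 0.15])]
scene start_button [(0.52, [0.606, 0.313, 0.042])]
scene button_face []
scene cradle [(0.97, [0.633, -0.275, 0.083]), (0.63, [0.427, -0.181, 0.082]), (0.15, [0.556, 0.468, 0.072])]
scene cradle_foot [(0.87, [0.423, -0.179, 0.083]), (0.73, [0.635, -0.272, 0.089])]
scene cradle_rest [(0.78, [0.427, -0.185, 0.081]), (0.59, [0.639, -0.268, 0.086])]
scene stylus_mid [(0.54, [0.571, -0.278, 0.098])]
scene stylus_tip [(0.51, [0.699, 0.016, 0.15]), (0.47, [0.57, -0.277, 0.099])]
scene tube_rack [(0.77, [0.605, 0.315, 0.039]), (0.5, [0.391, 0.018, 0.009])]
scene flask_a [(0.69, [0.78, -0.203, 0.073]), (0.61, [0.766, 0.192, 0.079])]
scene jar [(0.94, [0.555, 0.467, 0.073])]
scene beaker [(0.87, [0.616, -0.485, 0.059])]
scene stopper [(0.4, [0.392, 0.016, 0.014])]
side incubator [(0.6, [0.623, -0.033, 0.088])]
side lid [(0.64, [0.684, -0.025, 0.173]), (0.62, [0.563, -0.284, 0.109]), (0.38, 
[... 171 characters left out ...]
.68, [0.61, -0.298, 0.051])]
side button_face []
side cradle [(0.95, [0.61, -0.298, 0.048]), (0.94, [0.388, -0.205, 0.051])]
side cradle_foot [(0.74, [0.609, -0.298, 0.05]), (0.64, [0.39, -0.206, 0.05]), (0.43, [0.528, 0.444, 0.068])]
side cradle_rest [(0.85, [0.39, -0.205, 0.046]), (0.69, [0.606, -0.298, 0.047])]
side stylus_mid [(0.75, [0.565, -0.283, 0.105])]
side stylus_tip [(0.72, [0.564, -0.286, 0.108])]
side tube_rack [(0.84, [0.578, 0.29, 0.038])]
side flask_a [(0.76, [0.762, -0.227, 0.078]), (0.54, [0.754, 0.167, 0.087])]
side jar [(0.7, [0.526, 0.441, 0.069]), (0.37, [0.61, -0.299, 0.052])]
side beaker [(0.77, [0.609, -0.483, 0.052]), (0.21, [0.683, -0.028, 0.173])]
side stopper []
```

```bash
python3 - <<'E'
import cv2
a=cv2.imread("pics/scene0.png"); b=cv2.imread("pics/side0.png")
cv2.imwrite("pics/scene0z.png",cv2.resize(a[90:290,180:380],None,fx=3,fy=3,interpolation=cv2.INTER_CUBIC))
cv2.imwrite("pics/side0z.png",cv2.resize(b[140:320,220:460],None,fx=3.3,fy=3.3,interpolation=cv2.INTER_CUBIC))
E
```

```text
(no output)
```

View pics/scene0z.png

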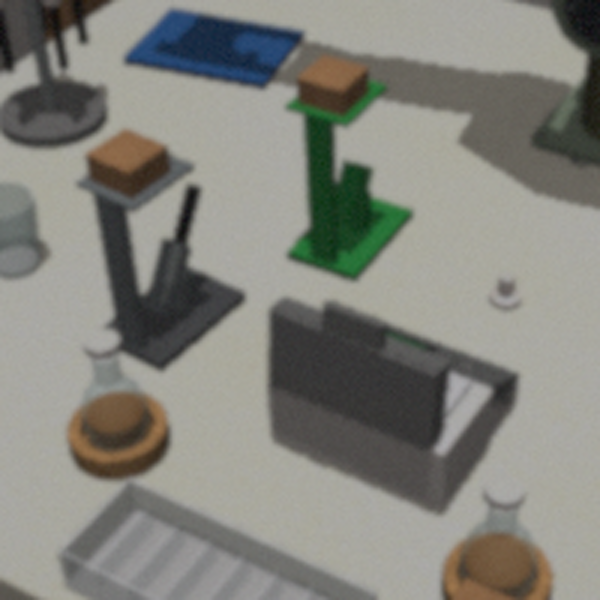

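View pics/side0z.png

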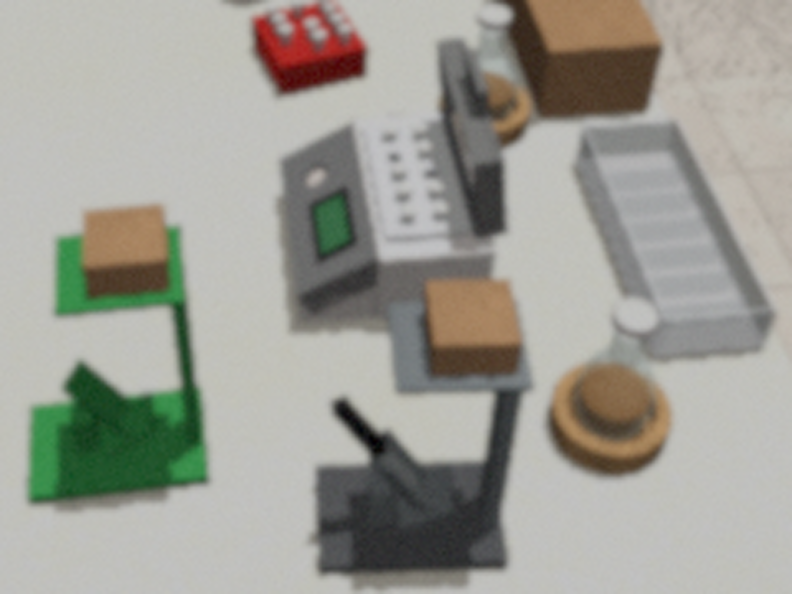

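View pics/wrist0.png

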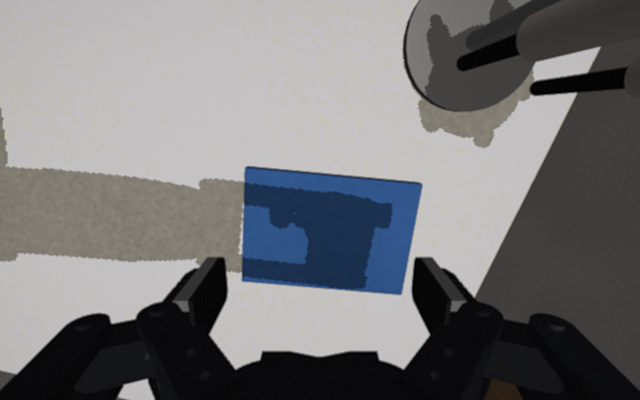

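```bash
cat > h.py <<'E'
import numpy as np, cv2, json
from scipy.spatial.transform import Rotation as R
from station import sense, vision, finder
def pose(s=None):
    s=s or sense(); q=np.array(s['eef_rot']); return np.array(s['eef_pos']), R.from_quat(q[[1,2,3,0]])
def Rt(z,x):
    z=np.array(z,float); z/=np.linalg.norm(z); x=np.array(x,float); x-=z*(x@z); x/=np.linalg.norm(x)
    return R.from_matrix(np.stack([x,np.cross(z,x),z],1))
def delta(p1,r1,p0=None,r0=None):
    if p0 is None: p0,r0=pose()
    rv=(r0.inv()*r1).as_rotvec(); d=r1.inv().apply(np.array(p1)-p0)
    print("turn",np.round(rv,4),"deg",np.degrees(np.linalg.norm(rv)).round(2),"| shift after turn",np.round(d,4),"len",np.linalg.norm(d).round(4))
def cam(name,p=None,r=None):
    c=vision.calibration(name)
    if name=="wrist":
        T=np.eye(4);T[:3,:3]=r.as_matrix();T[:3,3]=p; return c['intrinsics'],T@c['hand_eye']
    return c['intrinsics'],c['world_from_camera']
def proj(P,K,T):
    P=np.atleast_2d(P); q=(P-T[:3,3])@T[:3,:3]; q=q@K.T; return q[:,:2]/q[:,2:]
def st():
    s=sense();p,r=pose(s);print("t",round(s['time_s'],2),"p",p.round(4),"x",r.as_matrix()[:,0].round(3),"z",r.as_matrix()[:,2].round(3),"F",np.round(s['force'],1),"op",round(s['opening'],4),"j",np.round(s['joint_pos'],2))
E
python3 - <<'E'
from h import *
delta([0.58,-0.14,0.40],Rt([0,0,-1],[0,-1,0]))
E
```

```text
turn [-0.      0.      0.2947] deg 16.89 | shift after turn [-0.4102 -0.413  -0.1687] len 0.606
```

```bash
python3 -m pendant '[[0,0,0.147,0,0,-0.055,0.04],[0,0,0.147,0,0,-0.055,0.04],[0,0,0,0,0,-0.055,0.04],[0,0,0,-0.04,-0.042,-0.003,0.04],[0,0,0,-0.04,-0.042,0,0.04],[0,0,0,-0.04,-0.042,0,0.04],[0,0,0,-0.04,-0.042,0,0.04],[0,0,0,-0.04,-0.042,0,0.04],[0,0,0,-0.04,-0.042,0,0.04],[0,0,0,-0.04,-0.042,0,0.04],[0,0,0,-0.04,-0.042,0,0.04],[0,0,0,-0.04,-0.042,0,0.04]]'
python3 -m pendant '[[0,0,0,-0.04,-0.035,0,0],[0,0,0,-0.01,0,0,0],[0,0,0,0,0,0,0]]'
python3 - <<'E'
from h import *
st(); p,r=pose(); im=vision.camera("wrist"); cv2.imwrite("pics/w1.png",im[:,:,::-1]); np.savez("w1.npz",p=p,q=r.as_quat())
for n in ("incubator","lid","button_face","start_button","cradle","stylus_mid","stopper","flask_a"):
    print(n,[(round(d['conf'],2),np.round(d['xyz'],3).tolist()) for d in finder.boxes_of("wrist",n)][:3])
E
```

```text
time_s: 3.35
eef_pos: [0.546, -0.1884, 0.3995]
eef_rot: [0.0, 0.707, -0.707, 0.0]
force: [0.6, -0.8, 0.1]
opening: 0.0397
time_s: 3.72
eef_pos: [0.5795, -0.1395, 0.3992]
eef_rot: [0.0, 0.708, -0.706, -0.0]
force: [-0.6, 0.1, -1.5]
opening: 0.0
t 3.73 p [ 0.5795 -0.1395  0.3992] x [ 0.002 -1.     0.   ] z [-0.001 -0.    -1.   ] F [-0.6  0.1 -1.5] op 0.0 j [-0.38  0.18  1.23 -0.    1.73  1.19]
incubator [(0.63, [0.634, -0.003, 0.09])]
lid [(0.6, [0.685, -0.004, 0.176])]
button_face [(0.54, [0.559, 0.052, 0.058])]
start_button []
cradle [(0.9, [0.443, -0.196, 0.044]), (0.78, [0.617, -0.272, 0.206])]
stylus_mid [(0.86, [0.556, -0.277, 0.118]), (0.52, [0.688, -0.008, 0.174]), (0.38, [0.75, 0.17, 0.081])]
stopper [(0.81, [0.391, 0.009, 0.012])]
flask_a [(0.95, [0.749, 0.166, 0.082]), (0.65, [0.761, -0.21, 0.079])]
```

View pics/w1.png

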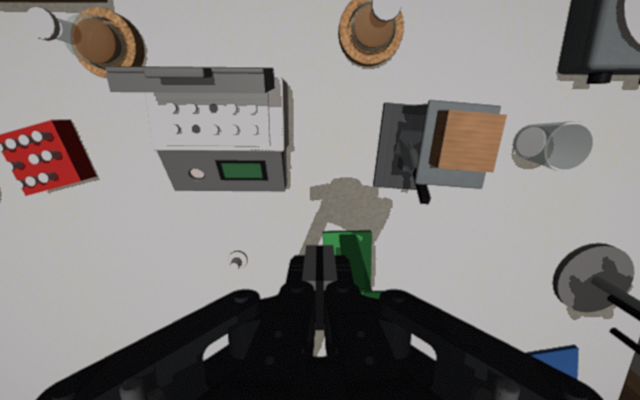

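```bash
python3 - <<'E'
import cv2
a=cv2.imread("pics/w1.png")
cv2.imwrite("pics/w1i.png",cv2.resize(a[50:210,95:305],None,fx=3.7,fy=3.7,interpolation=cv2.INTER_CUBIC))
cv2.imwrite("pics/w1c.png",cv2.resize(a[85:215,360:520],None,fx=4.5,fy=4.5,interpolation=cv2.INTER_CUBIC))
E
```

```text
(no output)
```

View pics/w1i.png

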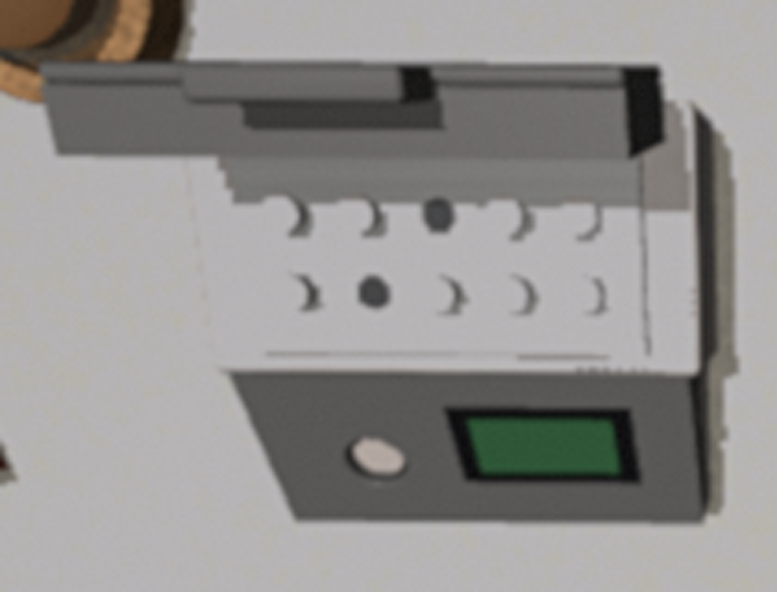

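View pics/w1c.png

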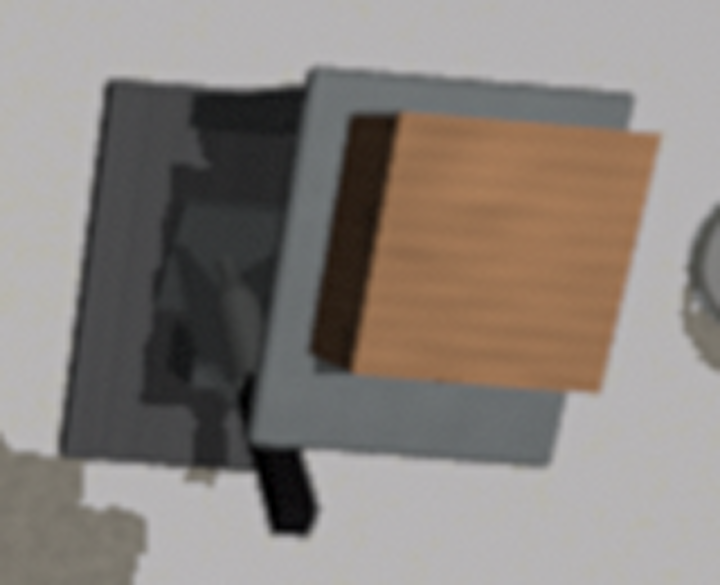

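```bash
cat > fit.py <<'E'
from h import *
from scipy.optimize import least_squares
f=np.load("w1.npz"); K,T=cam("wrist",f['p'],R.from_quat(f['q']))
def fit(M,px,x0,free=None):
    M=np.array(M,float);px=np.array(px,float)
    def tf(v): c,s=np.cos(v[2]),np.sin(v[2]); return np.c_[v[0]+c*M[:,0]-s*M[:,1], v[1]+s*M[:,0]+c*M[:,1], M[:,2]]
    g=lambda v:(proj(tf(v),K,T)-px).ravel()
    r=least_squares(g,x0,loss='soft_l1'); print(np.round(r.x,4),"yaw deg",np.degrees(r.x[2]).round(2)); print(g(r.x).reshape(-1,2).round(1).tolist()); return r.x
vi=fit([[-.09,.095,.044],[-.09,-.095,.044],[-.02,.095,.084],[-.02,-.095,.084],[-.0577,.045,.0567]],
 [[174.7,190.5],[285.5,190.5],[157.7,150.8],[283.4,151.4],[197.2,173.3]],[.64,0,0])
for t in (.2,.203,.206):
  vc=fit([[.095,.045,.008],[-.045,.045,.008],[.092,.038,t],[.092,-.038,t],[.004,-.038,t],[.004,.038,t]],
  [[384.4,102.8],[374,186.1],[429.6,100.1],[500.4,106.1],[481.8,188.3],[415.6,183.4]],[.6,-.3,0])
def rot(v,p): c,s=np.cos(v[2]),np.sin(v[2]); return np.array([v[0]+c*p[0]-s*p[1],v[1]+s*p[0]+c*p[1],p[2]])
print("button",rot(vi,[-.0577,.045,.0567]))
E
python3 fit.py
```

```text
[0.6176 0.0062 0.001 ] yaw deg 0.06
[[-2.7, 0.5], [2.7, 0.7], [-4.4, -0.1], [0.9, -0.5], [0.4, -0.3]]
[ 0.5691 -0.2838 -0.0746] yaw deg -4.27
[[0.7, -0.3], [0.2, 0.4], [-0.9, 0.2], [0.5, 0.1], [0.3, -0.0], [-0.7, -0.2]]
[ 0.5693 -0.2829 -0.0736] yaw deg -4.22
[[0.1, -0.4], [-0.3, 0.4], [-0.9, -0.1], [1.2, -0.2], [0.8, 0.4], [-0.8, 0.2]]
[ 0.5695 -0.2821 -0.0735] yaw deg -4.21
[[-0.4, -0.5], [-0.7, 0.3], [-0.7, -0.4], [2.1, -0.4], [1.5, 0.9], [-0.7, 0.7]]
button [0.55988783 0.05116076 0.0567    ]
```

```bash
cat >> fit.py <<'E'
def ray(px,z):
    d=T[:3,:3]@np.linalg.solve(K,[px[0],px[1],1.]); return T[:3,3]+d*(z-T[2,3])/d[2]
vc=np.array([.5692,-.2833,-.0742])
for px,z in (([425,201.5],.142),([422,197.5],.1446),([425.5,198],.1446)):
    w=ray(px,z); c,s=np.cos(vc[2]),np.sin(vc[2]); d=w-[vc[0],vc[1],0]; print(w.round(4),"in cradle",(c*d[0]+s*d[1]).round(4),(-s*d[0]+c*d[1]).round(4))
E
python3 fit.py|tail -3
```

```text
[ 0.5384 -0.2799  0.142 ] in cradle -0.031 0.0011
[ 0.5446 -0.2745  0.1446] in cradle -0.0252 0.007
[ 0.5439 -0.2792  0.1446] in cradle -0.0255 0.0023
```

```bash
cat > fitlid.py <<'E'
from h import *
from scipy.optimize import least_squares
f=np.load("w1.npz"); K,T=cam("wrist",f['p'],R.from_quat(f['q']))
px=np.array([[45,65],[627,68],[630,157],[57,155],[183,66],[400,66],[400,100],[183,100]])/3.7+[95,50]
def pts(v):
    th,hx,h0,y0=v; L=[(85,26,85),(85,26,-85),(85,h0*1e3,-85),(85,h0*1e3,85),(113,26,30),(113,26,-30),(113,16,-30),(113,16,30)]
    return np.array([[hx+(-r*np.cos(th)+h*np.sin(th))/1e3, y0+y/1e3, .091+(r*np.sin(th)+h*np.cos(th))/1e3] for r,h,y in L])
g=lambda v:(proj(pts(v),K,T)-px).ravel()
for t0 in (1.1,1.5):
    r=least_squares(g,[t0,.69,.003,.006],loss='soft_l1'); print(r.x.round(4),r.cost); print(g(r.x).reshape(-1,2).round(1).tolist())
print(pts(r.x).round(3))
E
python3 fitlid.py
```

```text
[1.4985 0.6767 0.0019 0.0053] 4.610736169047113
[[-1.5, 0.6], [-0.6, 0.2], [-0.1, -0.1], [0.4, 0.0], [-1.3, -1.2], [0.6, -1.0], [1.8, 0.7], [0.6, 0.5]]
[1.4985 0.6767 0.0019 0.0053] 4.610736169046699
[[-1.5, 0.6], [-0.6, 0.2], [-0.1, -0.1], [0.4, 0.0], [-1.3, -1.2], [0.6, -1.0], [1.8, 0.7], [0.6, 0.5]]
[[ 0.696  0.09   0.178]
 [ 0.696 -0.08   0.178]
 [ 0.672 -0.08   0.176]
 [ 0.672  0.09   0.176]
 [ 0.694  0.035  0.206]
 [ 0.694 -0.025  0.206]
 [ 0.684 -0.025  0.205]
 [ 0.684  0.035  0.205]]
```

```bash
python3 -m pendant '[[0,0,0,-0.036,-0.039,0,0],[0,0,0,-0.036,-0.039,0,0],[0,0,0,-0.036,-0.039,0,0],[0,0,0,-0.036,-0.04,0,0],[0,0,0,0,0,0.05,0],[0,0,0,0,0,0.05,0],[0,0,0,0,0,0.05,0],[0,0,0,0,0,0.05,0],[0,0,0,0,0,0.015,0],[0,0,0,0,0,0,0]]'; python3 - <<'E'
from h import *
st()
for n in ("side","wrist"): cv2.imwrite(f"pics/{n}2.png",vision.camera(n)[:,:,::-1])
E
```

```text
time_s: 5.42
eef_pos: [0.7363, 0.0041, 0.1836]
eef_rot: [0.001, 0.707, -0.707, -0.001]
force: [0.3, 0.1, -0.2]
opening: -0.0002
t 5.42 p [0.7363 0.0041 0.1836] x [ 0.001 -1.    -0.   ] z [-0.002  0.    -1.   ] F [ 0.3  0.1 -0.2] op -0.0002 j [-0.11  0.58  1.13  0.    1.43  1.46]
```

View pics/side2.png

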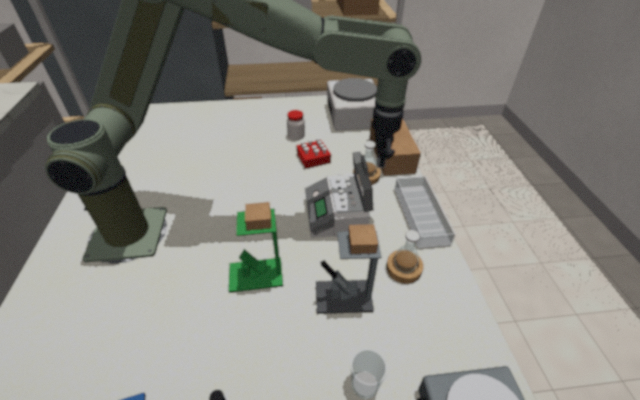

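View pics/wrist2.png

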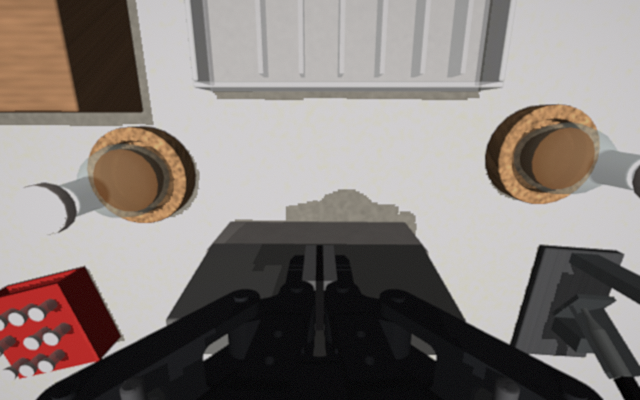

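```bash
python3 -m pendant '[[0,0,0,0,0.033,0,0],[0,0,0,0,0.012,0,0],[0,0,0,0,0.012,0,0],[0,0,0,0,0.014,0.002,0],[0,0,0,0,0.014,0.005,0],[0,0,0,0,0.012,0.007,0],[0,0,0,0,0.012,0.008,0],[0,0,0,0,0.009,0.01,0],[0,0,0,0,0.009,0.011,0]]'; python3 -m pendant '[[0,0,0,0,0.005,0.009,0],[0,0,0,0,0.004,0.008,0],[0,0,0,0,0.003,0.005,0]]'; python3 - <<'E'
from h import *
st()
for n in ("side","scene"): cv2.imwrite(f"pics/{n}3.png",vision.camera(n)[:,:,::-1])
a=cv2.imread("pics/side3.png")[120:280,260:460]; b=cv2.imread("pics/scene3.png")[150:290,230:405]
cv2.imwrite("pics/c3.png",np.hstack([cv2.resize(a,(400,320)),cv2.resize(b,(400,320))]))
E
```

```text
time_s: 6.65
eef_pos: [0.6096, 0.0042, 0.1414]
eef_rot: [-0.0, 0.707, -0.707, 0.0]
force: [1.7, 0.3, 1.2]
opening: 0.0005
time_s: 7.02
eef_pos: [0.5972, 0.0041, 0.1183]
eef_rot: [0.0, 0.707, -0.707, -0.0]
force: [0.9, -0.1, 1.5]
opening: 0.0003
t 7.03 p [0.5972 0.0041 0.1183] x [ 0.001 -1.    -0.   ] z [-0.001  0.    -1.   ] F [ 0.9 -0.1  1.5] op 0.0003 j [-0.14  0.37  1.59  0.    1.19  1.43]
```

View pics/c3.png

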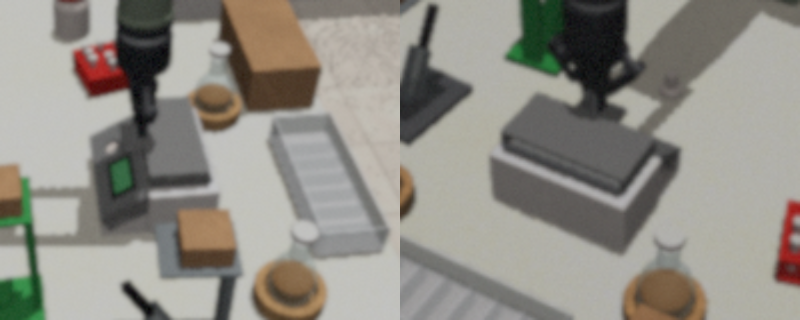

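Nearly shut; press down in small steps until the force shows the stop.

```bash
python3 -m pendant '[[0,0,0,0,0,0.002,0],[0,0,0,0,0,0,0]]'; python3 -m pendant '[[0,0,0,0,0,0.002,0],[0,0,0,0,0,0,0]]';python3 -m pendant '[[0,0,0,0,0,0.001,0],[0,0,0,0,0,0,0]]'
```

```text
time_s: 7.38
eef_pos: [0.5977, 0.0041, 0.1173]
eef_rot: [0.0, 0.707, -0.707, -0.0]
force: [-0.2, -0.3, 0.3]
opening: 0.0002
time_s: 7.62
eef_pos: [0.5979, 0.0041, 0.117]
eef_rot: [-0.0, 0.707, -0.707, 0.0]
force: [-3.9, 0.4, 7.4]
opening: 0.0003
time_s: 7.88
eef_pos: [0.5979, 0.0041, 0.117]
eef_rot: [-0.0, 0.707, -0.707, 0.0]
force: [-5.1, 0.7, 13.2]
opening: -0.0
```

```bash
python3 -m pendant '[[0,0,0,0,0,-0.03,0],[0,0,0,0,0,-0.05,0.04],[0,0,0,0,0,-0.05,0.04],[0,0,0,0,0,-0.05,0.05],[0,0,0,0,0,-0.05,0.05]]'; python3 - <<'E'
from h import *
st()
K,T=cam("side")
def ray(px,z):
    d=T[:3,:3]@np.linalg.solve(K,[px[0],px[1],1.]); return (T[:3,3]+d*(z-T[2,3])/d[2]).round(3)
# side0z corners: px = x/3.3+220 , y/3.3+140
for n,pts,z in (("green carton top",[(83,212),(163,207),(167,268),(85,270)],.236),("green shelf",[(58,240),(180,228),(184,302),(58,312)],.2),("carton top",[(425,282),(511,280),(520,347),(428,345)],.236),("shelf",[(390,303),(530,387),(398,390)],.2),("handle top",[(342,404)],.143)):
    for p in pts: print(n,ray((p[0]/3.3+220,p[1]/3.3+140),z))
ex=np.array([np.cos(-.0742),np.sin(-.0742),0]); ey=np.array([-ex[1],ex[0],0]); u=-.5*ex+np.array([0,0,.866])
foot=np.array([.5692,-.2833,.032])+.035*ex
print("foot",foot, "top",foot+.13*u)
r1=Rt(-u,-ey)
delta(foot+.19*u+[0,0,.12],r1); delta(foot+.19*u,r1)
E
```

```text
time_s: 8.5
eef_pos: [0.5975, 0.0042, 0.3459]
eef_rot: [-0.0, 0.707, -0.707, 0.0]
force: [-0.5, -0.1, -0.6]
opening: 0.0501
t 8.5 p [0.5975 0.0042 0.3459] x [ 0.001 -1.     0.   ] z [ 0. -0. -1.] F [-0.5 -0.1 -0.6] op 0.0501 j [-0.14  0.19  1.32  0.    1.62  1.43]
green carton top [ 0.377 -0.166  0.236]
green carton top [ 0.432 -0.167  0.236]
green carton top [ 0.434 -0.226  0.236]
green carton top [ 0.38  -0.222  0.236]
green shelf [ 0.355 -0.154  0.2  ]
green shelf [ 0.441 -0.151  0.2  ]
green shelf [ 0.442 -0.224  0.2  ]
green shelf [ 0.358 -0.224  0.2  ]
carton top [ 0.6   -0.257  0.236]
carton top [ 0.656 -0.262  0.236]
carton top [ 0.648 -0.318  0.236]
carton top [ 0.592 -0.31   0.236]
shelf [ 0.581 -0.24   0.2  ]
shelf [ 0.658 -0.322  0.2  ]
shelf [ 0.574 -0.315  0.2  ]
handle top [ 0.544 -0.278  0.143]
foot [ 0.6041037  -0.28589462  0.032     ] top [ 0.53928255 -0.28107604  0.14458   ]
turn [0.523  0.0196 0.0733] deg 30.28 | shift after turn [ 0.2888  0.0726 -0.008 ] len 0.2978
turn [0.523  0.0196 0.0733] deg 30.28 | shift after turn [0.2888 0.1326 0.0959] len 0.3319
```

```bash
python3 -m pendant '[[0.1743,0.0065,0.0244,0,0,0,0.05],[0.1743,0.0065,0.0244,0,0,0,0.05],[0.1743,0.0065,0.0244,0,0,0,0.05],[0,0,0,0.048,0.012,-0.001,0.05],[0,0,0,0.048,0.012,-0.001,0.05],[0,0,0,0.048,0.012,-0.001,0.05],[0,0,0,0.048,0.012,-0.001,0.05],[0,0,0,0.048,0.012,-0.001,0.05],[0,0,0,0.048,0.012,-0.001,0.05],[0,0,0,0,0,0,0.05]]'; python3 - <<'E'
from h import *
st(); p,r=pose(); cv2.imwrite("pics/w4.png",vision.camera("wrist")[:,:,::-1]); np.savez("w4.npz",p=p,q=r.as_quat())
E
```

```text
time_s: 9.75
eef_pos: [0.5097, -0.2815, 0.3128]
eef_rot: [0.175, -0.655, 0.71, -0.189]
force: [-0.7, 0.8, -0.2]
opening: 0.0502
t 9.75 p [ 0.5097 -0.2815  0.3128] x [-0.08  -0.997 -0.   ] z [ 0.497 -0.039 -0.867] F [-0.7  0.8 -0.2] op 0.0502 j [-0.85 -0.11  1.79  0.4   1.1   0.69]
```

View pics/w4.png

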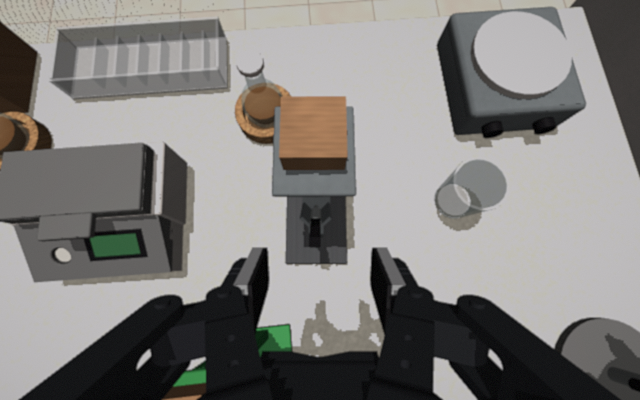

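```bash
python3 -m pendant '[[0,0,0,0,0.02,0.0345,0.05],[0,0,0,0,0.02,0.0345,0.05],[0,0,0,0,0.02,0.0345,0.05],[0,0,0,0,0,0,0.05]]'; python3 - <<'E'
from h import *
st(); p,r=pose(); im=vision.camera("wrist")[:,:,::-1]; cv2.imwrite("pics/w5.png",im); np.savez("w5.npz",p=p,q=r.as_quat())
cv2.imwrite("pics/w5z.png",cv2.resize(im[90:290,220:420],None,fx=3,fy=3,interpolation=cv2.INTER_CUBIC))
E
```

```text
time_s: 10.3
eef_pos: [0.5093, -0.2744, 0.1898]
eef_rot: [0.176, -0.658, 0.708, -0.185]
force: [0.1, 0.4, -0.8]
opening: 0.0504
t 10.3 p [ 0.5093 -0.2744  0.1898] x [-0.072 -0.997 -0.006] z [ 0.493 -0.03  -0.869] F [ 0.1  0.4 -0.8] op 0.0504 j [-0.84  0.01  1.94  0.47  0.86  0.55]
```

View pics/w5.png

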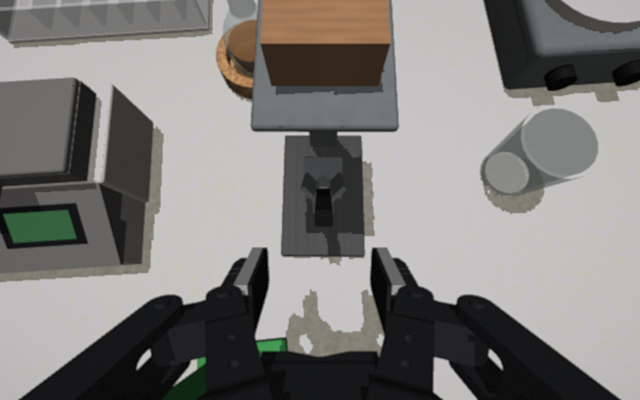

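View pics/w5z.png

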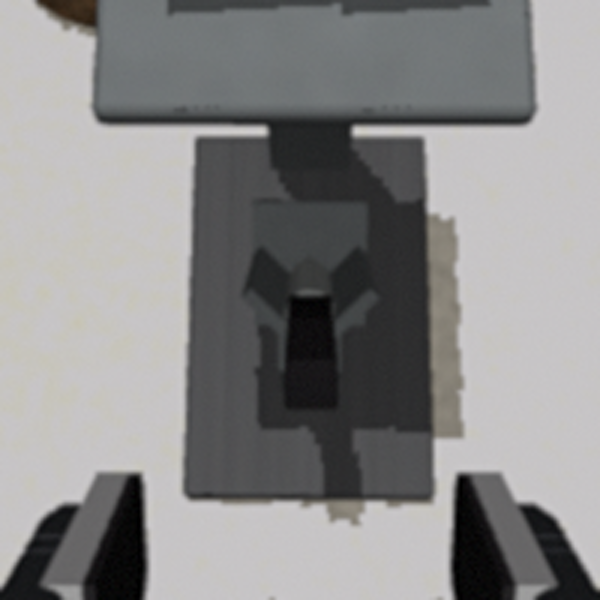

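```bash
cat > fits.py <<'E'
from h import *
from scipy.optimize import least_squares
f=np.load("w5.npz"); p0=f['p'];r0=R.from_quat(f['q']);K,T=cam("wrist",p0,r0)
px=np.array([[285,408],[338,408],[337,358],[286,358],[289,295],[332,295], [187,497],[433,497],[97,118],[535,118]])/3+[220,90]
def model(v):
    x,y,yaw,fx,fy=v[:5]; c,s=np.cos(yaw),np.sin(yaw); u=np.array([-.5,0,.8660]);n=np.array([.8660,0,.5]);ft=np.array([fx,fy,.032]);e=np.array([0,1,0])
    P=[ft+.13*u+.006*e-.006*n,ft+.13*u-.006*e-.006*n,ft+.13*u-.006*e+.006*n,ft+.13*u+.006*e+.006*n,ft+.068*u+.006*e+.006*n,ft+.068*u-.006*e+.006*n,
       [-.045,.045,.008],[-.045,-.045,.008],[.004,.038,.2],[.004,-.038,.2]]
    P=np.array(P); return np.c_[x+c*P[:,0]-s*P[:,1],y+s*P[:,0]+c*P[:,1],P[:,2]]
g=lambda v:(proj(model(v),K,T)-px).ravel()
r=least_squares(g,[.569,-.283,-.074,.035,0],loss='soft_l1'); v=r.x; print(v.round(4),np.degrees(v[2])); print(g(v).reshape(-1,2).round(1).tolist())
yaw=v[2]; c,s=np.cos(yaw),np.sin(yaw); ex=np.array([c,s,0]);ey=np.array([-s,c,0]);u=-.5*ex+np.array([0,0,.866])
foot=np.array([v[0]+c*v[3]-s*v[4],v[1]+s*v[3]+c*v[4],.032]); print("foot",foot.round(4),"rest",(foot+.065*u).round(4),"top",(foot+.13*u).round(4))
E
python3 fits.py
```

```text
[ 5.721e-01 -2.821e-01 -7.490e-02  3.300e-02  3.000e-04] -4.290220632820181
[[-0.1, 0.5], [0.1, 0.5], [0.7, 0.1], [-0.5, 0.1], [0.0, -0.9], [-0.2, -0.9], [-0.8, -2.0], [0.6, -1.8], [-0.1, 0.5], [0.1, 0.5]]
foot [ 0.605  -0.2843  0.032 ] rest [ 0.5726 -0.2818  0.0883] top [ 0.5402 -0.2794  0.1446]
```

```bash
cat >> fits.py <<'E'
r1=Rt(-u,-ey)
E
python3 - <<'E'
from fits import *
st()
delta(foot+.19*u,r1); delta(foot+.082*u,r1)
E
```

```text
[ 5.721e-01 -2.821e-01 -7.490e-02  3.300e-02  3.000e-04] -4.290220632820181
[[-0.1, 0.5], [0.1, 0.5], [0.7, 0.1], [-0.5, 0.1], [0.0, -0.9], [-0.2, -0.9], [-0.8, -2.0], [0.6, -1.8], [-0.1, 0.5], [0.1, 0.5]]
foot [ 0.605  -0.2843  0.032 ] rest [ 0.5726 -0.2818  0.0883] top [ 0.5402 -0.2794  0.1446]
t 10.35 p [ 0.5108 -0.2762  0.193 ] x [-0.072 -0.997 -0.003] z [ 0.497 -0.034 -0.867] F [0.5 0.3 0.5] op 0.05 j [-0.84  0.01  1.94  0.47  0.86  0.55]
turn [0.0022 0.0034 0.0009] deg 0.24 | shift after turn [ 0.001  -0.0014 -0.0033] len 0.0037
turn [0.0022 0.0034 0.0009] deg 0.24 | shift after turn [ 0.001  -0.0014  0.1047] len 0.1047
```

```bash
python3 -m pendant '[[0,0,0,0.001,-0.001,0.01,0.05],[0,0,0,0,0,0,0.05],[0,0,0,0,0,0,0.05]]'; python3 - <<'E'
from h import *
st(); p,r=pose(); im=vision.camera("wrist")[:,:,::-1]; st(); cv2.imwrite("pics/w6.png",im); np.savez("w6.npz",p=p,q=r.as_quat())
cv2.imwrite("pics/w6z.png",cv2.resize(im[90:290,220:420],None,fx=3,fy=3,interpolation=cv2.INTER_CUBIC))
E
```

```text
time_s: 10.72
eef_pos: [0.5172, -0.2801, 0.1869]
eef_rot: [0.176, -0.657, 0.708, -0.19]
force: [-0.4, -0.4, 1.0]
opening: 0.0503
t 10.72 p [ 0.5172 -0.2801  0.1869] x [-0.074 -0.997  0.001] z [ 0.499 -0.038 -0.866] F [-0.4 -0.4  1. ] op 0.0503 j [-0.83  0.03  1.93  0.48  0.84  0.55]
t 10.78 p [ 0.517  -0.28    0.1867] x [-0.074 -0.997  0.001] z [ 0.499 -0.038 -0.866] F [-0.4 -0.7 -0.4] op 0.0502 j [-0.83  0.03  1.93  0.48  0.84  0.55]
```

View pics/w6z.png

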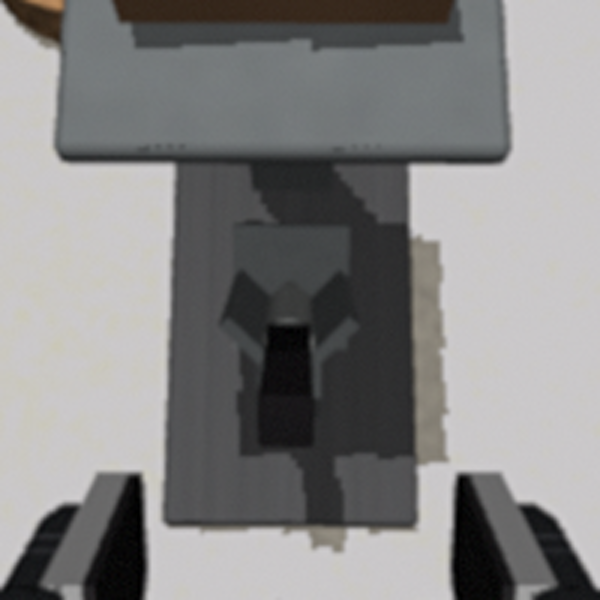

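```bash
sed -e 's/w5.npz/w6.npz/' -e 's/^px=.*/px=np.array([[258,445],[313,445],[314,395],[260,393],[268,323],[310,323],[165,524],[415,526],[58,155],[508,157]])\/3+[220,90]/' fits.py > fits6.py; python3 - <<'E'
from fits6 import *
st()
delta(foot+.082*u,r1)
E
```

```text
[ 5.721e-01 -2.817e-01 -7.840e-02  3.310e-02 -2.000e-04] -4.49290989500017
[[0.2, 0.4], [0.2, 0.4], [0.0, -0.2], [-0.6, 0.4], [-0.1, -0.8], [0.3, -0.8], [-0.7, -2.1], [0.6, -2.4], [-0.1, 0.5], [0.1, 0.5]]
foot [ 0.6051 -0.2844  0.032 ] rest [ 0.5727 -0.2819  0.0883] top [ 0.5403 -0.2794  0.1446]
t 10.78 p [ 0.517  -0.28    0.1867] x [-0.074 -0.997  0.001] z [ 0.499 -0.038 -0.866] F [-0.4 -0.7 -0.4] op 0.0502 j [-0.83  0.03  1.93  0.48  0.84  0.55]
turn [-0.0007  0.0013  0.0043] deg 0.26 | shift after turn [-0.0025  0.001   0.096 ] len 0.0961
```

```bash
python3 -m pendant '[[0,0,0.0043,-0.0025,0.001,0.032,0.05],[0,0,0,0,0,0.032,0.05],[0,0,0,0,0,0.02,0.05],[0,0,0,0,0,0.012,0.05],[0,0,0,0,0,0,0.05],[0,0,0,0,0,0,0.05]]'; python3 - <<'E'
from h import *
st(); im=vision.camera("wrist")[:,:,::-1]; cv2.imwrite("pics/w7.png",im)
E
```

```text
time_s: 11.52
eef_pos: [0.564, -0.2811, 0.103]
eef_rot: [0.176, -0.656, 0.709, -0.19]
force: [-0.1, -0.7, -0.3]
opening: 0.0499
t 11.53 p [ 0.564  -0.2811  0.103 ] x [-0.078 -0.997 -0.001] z [ 0.499 -0.038 -0.866] F [-0.1 -0.7 -0.3] op 0.0499 j [-0.76  0.24  1.9   0.55  0.66  0.51]
```

View pics/w7.png

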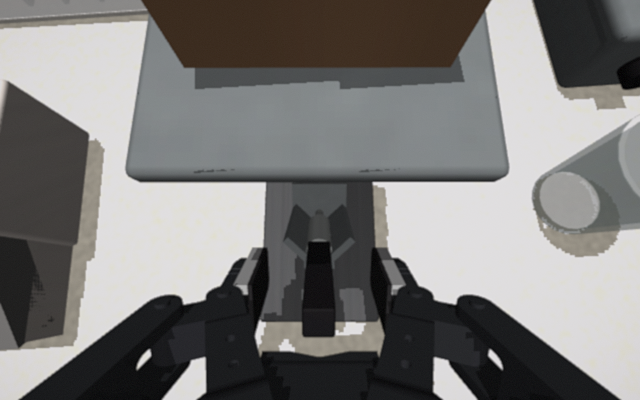

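The handle lies between the pads (x 305–333, centred at about 319) with pads at 265 and 372. Closing.

```bash
python3 -m pendant '[[0,0,0,0,0,0,0.03],[0,0,0,0,0,0,0.02],[0,0,0,0,0,0,0.01],[0,0,0,0,0,0,0.005],[0,0,0,0,0,0,0.005],[0,0,0,0,0,0,0.005]]' 40; python3 - <<'E'
from h import *
st(); im=vision.camera("wrist")[:,:,::-1]; cv2.imwrite("pics/w8.png",im)
E
```

```text
time_s: 12.32
eef_pos: [0.5639, -0.2808, 0.1024]
eef_rot: [0.176, -0.656, 0.709, -0.189]
force: [-3.5, 0.8, 5.9]
opening: 0.0115
t 12.32 p [ 0.5639 -0.2808  0.1024] x [-0.078 -0.997 -0.002] z [ 0.499 -0.037 -0.866] F [-3.5  0.8  5.9] op 0.0115 j [-0.76  0.24  1.9   0.55  0.66  0.51]
```

View pics/w8.png

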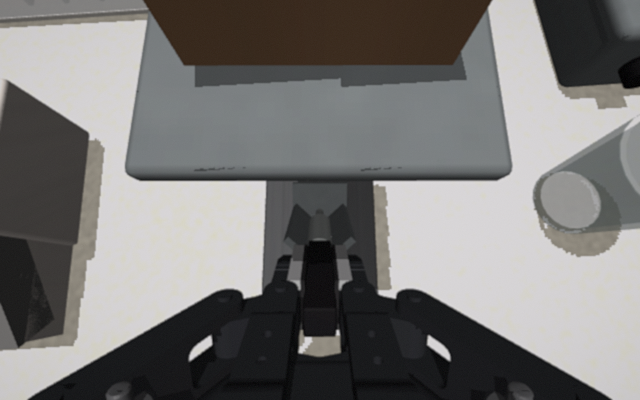

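```bash
python3 -m pendant '[[0,0,0,0,0,-0.01,0.005],[0,0,0,0,0,-0.025,0.005],[0,0,0,0,0,-0.03,0.005],[0,0,0,0,0,-0.03,0.005],[0,0,0,0,-0.02,-0.035,0.005],[0,0,0,0,-0.02,-0.035,0.005],[0,0,0,0,0,0,0.005],[0,0,0,0,0,0,0.005]]'; python3 - <<'E'
from h import *
st(); im=vision.camera("wrist")[:,:,::-1]; cv2.imwrite("pics/w9.png",im)
im=vision.camera("side")[:,:,::-1]; cv2.imwrite("pics/side9.png",cv2.resize(im[60:340,160:480],None,fx=2.4,fy=2.1))
E
```

```text
time_s: 13.38
eef_pos: [0.5153, -0.2766, 0.2638]
eef_rot: [0.176, -0.656, 0.709, -0.188]
force: [-0.1, 0.2, -1.9]
opening: 0.0114
t 13.38 p [ 0.5153 -0.2766  0.2638] x [-0.077 -0.997 -0.003] z [ 0.497 -0.036 -0.867] F [-0.1  0.2 -1.9] op 0.0114 j [-0.83 -0.07  1.85  0.42  1.    0.65]
```

View pics/w9.png

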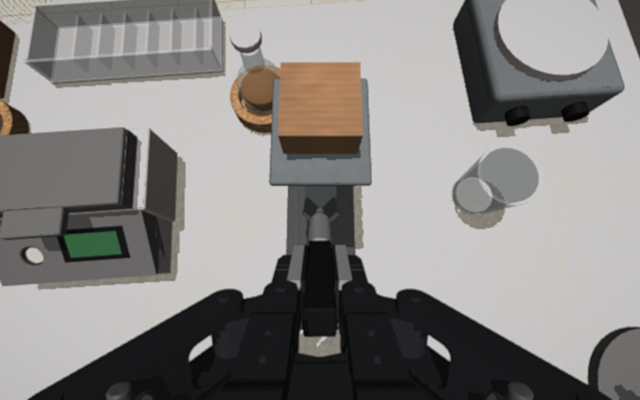

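View pics/side9.png

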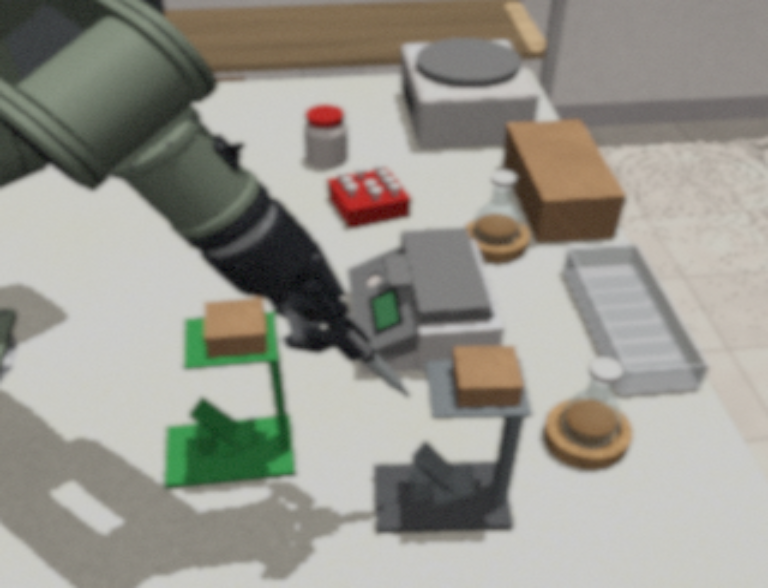

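```bash
python3 - <<'E'
from h import *
o=np.array([-.5,0,.866]); b=np.array([.5599,.0512,.0567]); r1=Rt(-o,[0,-1,0])
delta(b+.0815*o+.06*o,r1)
p,r=pose(); K,T=cam("wrist",p,r); print(proj([p+.0815*r.as_matrix()[:,2]],K,T))
E
```

```text
turn [ 0.0037 -0.0344 -0.0698] deg 4.46 | shift after turn [-0.3274  0.0641  0.0592] len 0.3388
[[319.22813946 212.53514952]]
```

```bash
python3 -m pendant '[[0.0037,-0.0344,-0.0698,0,0,0,0.005],[0,0,0,-0.0468,0,0,0.005],[0,0,0,-0.0468,0,0,0.005],[0,0,0,-0.0468,0,0,0.005],[0,0,0,-0.0468,0,0,0.005],[0,0,0,-0.0468,0,0,0.005],[0,0,0,-0.0468,0,0,0.005],[0,0,0,-0.0466,0,0,0.005],[0,0,0,0,0.032,0.0296,0.005],[0,0,0,0,0.032,0.0296,0.005],[0,0,0,0,0,0,0.005],[0,0,0,0,0,0,0.005]]'; python3 - <<'E'
from h import *
st(); p,r=pose(); im=vision.camera("wrist")[:,:,::-1]; cv2.imwrite("pics/w10.png",im); np.savez("w10.npz",p=p,q=r.as_quat())
cv2.imwrite("pics/w10z.png",cv2.resize(im[80:280,220:420],None,fx=3,fy=3,interpolation=cv2.INTER_CUBIC))
print([(d['conf'],d['xyz']) for d in finder.boxes_of("wrist","button_face")])
K,T=cam("wrist",p,r); o=np.array([-.5,0,.866]);b=np.array([.5599,.0512,.0567]); print(proj([b,b+.005*o,p+.0815*r.as_matrix()[:,2]],K,T))
E
```

```text
time_s: 14.98
eef_pos: [0.4918, 0.0496, 0.1817]
eef_rot: [-0.184, 0.683, -0.683, 0.186]
force: [0.6, -0.7, -0.5]
opening: 0.011
t 14.97 p [0.4918 0.0496 0.1817] x [-0.001 -1.     0.003] z [ 0.504 -0.003 -0.864] F [ 0.6 -0.7 -0.5] op 0.011 j [-0.11 -0.23  2.18  0.08  0.67  1.41]
[(0.65, [0.5575, 0.0466, 0.0585])]
[[317.12517915 197.13151794]
 [317.10217979 198.49699956]
 [319.21042673 212.54708536]]
```

View pics/w10z.png

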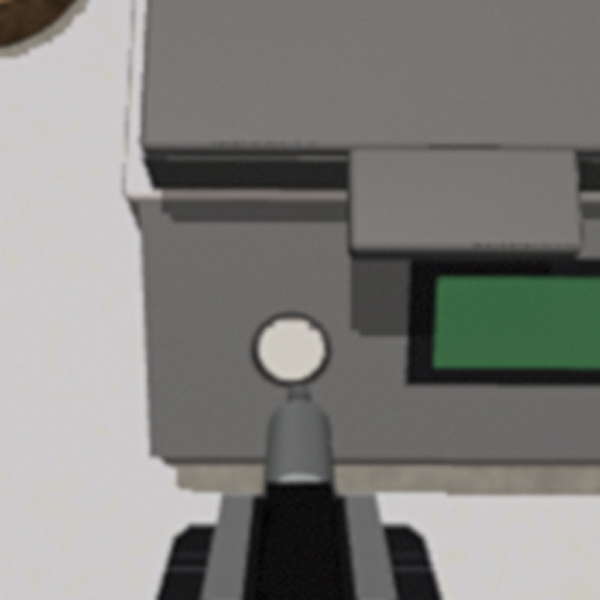

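```bash
python3 - <<'E'
from h import *
o=np.array([-.5,0,.866]); b=np.array([.5603,.0513,.0567]); r1=Rt(-o,[0,-1,0])
delta(b+.0815*o,r1)
E
```

```text
turn [-0.008  -0.0034  0.001 ] deg 0.5 | shift after turn [-0.0019  0.005   0.0619] len 0.0621
```

```bash
python3 -m pendant '[[-0.006,-0.003,0,-0.0019,0.004,0.015,0.005],[0,0,0,0,0,0.02,0.005],[0,0,0,0,0,0.01,0.005],[0,0,0,0,0,0,0.005],[0,0,0,0,0,0,0.005]]'; python3 - <<'E'
from h import *
st(); p,r=pose(); im=vision.camera("wrist")[:,:,::-1]
cv2.imwrite("pics/w11z.png",cv2.resize(im[80:280,220:420],None,fx=3,fy=3,interpolation=cv2.INTER_CUBIC))
im=vision.camera("side")[:,:,::-1]; cv2.imwrite("pics/side11.png",cv2.resize(im[130:270,240:420],None,fx=4,fy=4))
o=np.array([-.5,0,.866]); b=np.array([.5603,.0513,.0567]); r1=Rt(-o,[0,-1,0])
delta(b+.0815*o,r1)
E
```

```text
time_s: 15.7
eef_pos: [0.5102, 0.0517, 0.1406]
eef_rot: [-0.183, 0.684, -0.683, 0.183]
force: [-0.0, -0.6, -0.4]
opening: 0.0117
t 15.7 p [0.5102 0.0517 0.1406] x [ 0.001 -1.     0.001] z [ 0.499  0.    -0.867] F [-0.  -0.6 -0.4] op 0.0117 j [-0.1  -0.11  2.17  0.09  0.56  1.4 ]
turn [0.0012 0.0002 0.0014] deg 0.11 | shift after turn [ 0.0004 -0.0016  0.0162] len 0.0163
```

View pics/w11z.png

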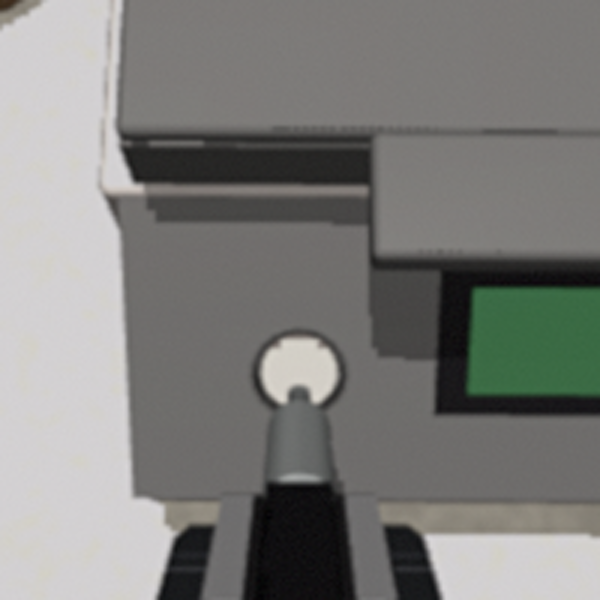

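View pics/side11.png

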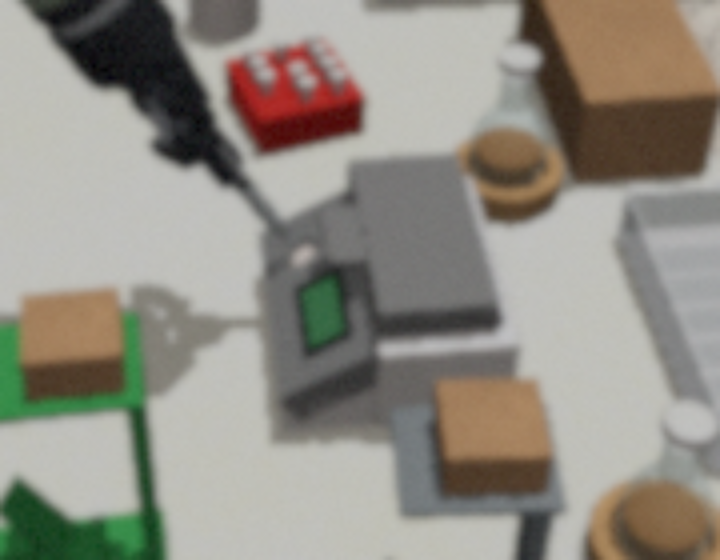

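```bash
python3 -m pendant '[[0,0,0,0,-0.001,0.008,0.005],[0,0,0,0,0,0.006,0.005],[0,0,0,0,0,0,0.005]]';python3 -m pendant '[[0,0,0,0,0,0.003,0.005],[0,0,0,0,0,0,0.005]]';python3 -m pendant '[[0,0,0,0,0,0.002,0.005],[0,0,0,0,0,0,0.005]]'
```

```text
time_s: 16.18
eef_pos: [0.517, 0.0518, 0.127]
eef_rot: [-0.181, 0.684, -0.683, 0.181]
force: [-0.2, -0.3, -0.1]
opening: 0.0111
time_s: 16.42
eef_pos: [0.5189, 0.0518, 0.1253]
eef_rot: [-0.182, 0.684, -0.683, 0.182]
force: [-1.7, -0.1, 1.4]
opening: 0.0111
time_s: 16.68
eef_pos: [0.5199, 0.0518, 0.1236]
eef_rot: [-0.182, 0.684, -0.683, 0.182]
force: [-2.1, 0.3, 2.3]
opening: 0.0115
```

```bash
python3 -m pendant '[[0,0,0,0,0,0.002,0.005],[0,0,0,0,0,0,0.005]]';python3 -m pendant '[[0,0,0,0,0,0.001,0.005],[0,0,0,0,0,0,0.005]]';python3 -m pendant '[[0,0,0,0,0,0.001,0.005],[0,0,0,0,0,0,0.005]]'
```

```text
time_s: 16.92
eef_pos: [0.521, 0.0519, 0.1227]
eef_rot: [-0.182, 0.684, -0.683, 0.182]
force: [-9.7, 0.7, 11.9]
opening: 0.0113
time_s: 17.18
eef_pos: [0.5214, 0.0519, 0.1225]
eef_rot: [-0.182, 0.684, -0.682, 0.182]
force: [-15.8, -0.8, 20.1]
opening: 0.0115
time_s: 17.42
eef_pos: [0.523, 0.0518, 0.1228]
eef_rot: [-0.183, 0.684, -0.682, 0.183]
force: [-16.0, -0.7, 22.1]
opening: 0.0115
```

```bash
python3 - <<'E'
from h import *
st(); im=vision.camera("wrist")[:,:,::-1]
cv2.imwrite("pics/w12z.png",cv2.resize(im[80:280,220:420],None,fx=3,fy=3,interpolation=cv2.INTER_CUBIC))
im=vision.camera("side")[:,:,::-1]; cv2.imwrite("pics/side12.png",cv2.resize(im[130:270,240:420],None,fx=4,fy=4))
E
```

```text
t 17.43 p [0.523  0.0518 0.1228] x [ 0.002 -1.     0.001] z [ 0.501  0.    -0.866] F [-16.   -0.7  22.1] op 0.0115 j [-0.1  -0.04  2.16  0.1   0.5   1.4 ]
```

View pics/w12z.png

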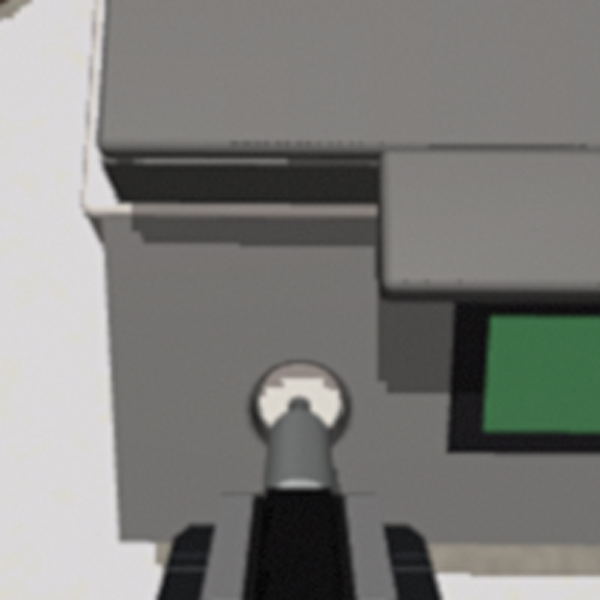

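View pics/side12.png

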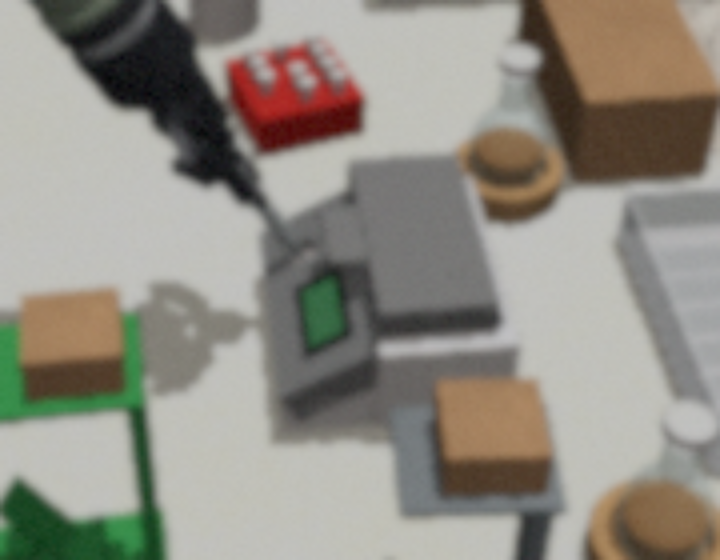

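```bash
python3 -m pendant '[[0,0,0,0,0,-0.004,0.005],[0,0,0,0,0,-0.006,0.005],[0,0,0,0,0,-0.02,0.005],[0,0,0,0,0,-0.03,0.005],[0,0,0,0,0,-0.03,0.005],[0,0,0,0,0,0,0.005],[0,0,0,0,0,0,0.005]]'; python3 - <<'E'
from h import *
st(); im=vision.camera("wrist")[:,:,::-1]; cv2.imwrite("pics/w13.png",im)
o=np.array([-.5,0,.866])
from fits6 import foot,u,ey
r1=Rt(-u,-ey); p,r=pose()
delta(foot+.172*u+[0,0,.08],r1)
E
```

```text
time_s: 18.4
eef_pos: [0.4768, 0.0517, 0.1972]
eef_rot: [-0.182, 0.684, -0.683, 0.182]
force: [-0.7, -0.3, 0.0]
opening: 0.0113
t 18.4 p [0.4768 0.0517 0.1972] x [ 0.001 -1.     0.   ] z [ 0.496  0.    -0.868] F [-0.7 -0.3  0. ] op 0.0113 j [-0.11 -0.29  2.19  0.08  0.74  1.41]
[ 5.721e-01 -2.817e-01 -7.840e-02  3.310e-02 -2.000e-04] -4.493804636057205
[[0.2, 0.4], [0.2, 0.4], [0.0, -0.2], [-0.6, 0.4], [-0.1, -0.8], [0.3, -0.8], [-0.7, -2.1], [0.6, -2.4], [-0.1, 0.5], [0.1, 0.5]]
foot [ 0.6051 -0.2845  0.032 ] rest [ 0.5727 -0.2819  0.0883] top [ 0.5403 -0.2794  0.1446]
turn [0.0053 0.0395 0.0691] deg 4.57 | shift after turn [ 0.3251 -0.0914 -0.0214] len 0.3384
```

View pics/w13.png

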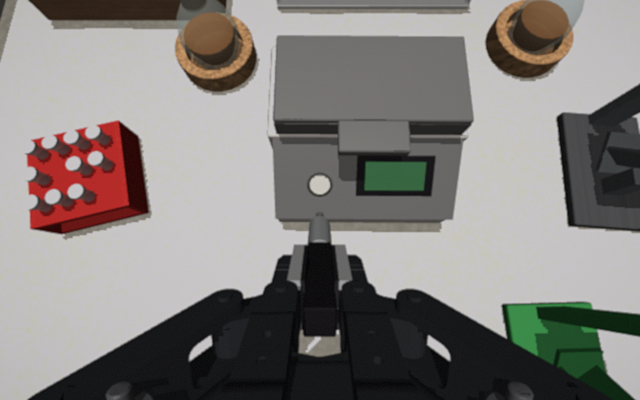

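```bash
python3 -m pendant '[[0,0,0,0,-0.046,-0.011,0.005],[0,0,0,0,-0.046,-0.01,0.005],[0.0053,0.0395,0.0691,0,0,0,0.005],[0,0,0,0.0464,0,0,0.005],[0,0,0,0.0464,0,0,0.005],[0,0,0,0.0464,0,0,0.005],[0,0,0,0.0464,0,0,0.005],[0,0,0,0.0464,0,0,0.005],[0,0,0,0.0464,0,0,0.005],[0,0,0,0.0464,0,0,0.005],[0,0,0,0,0,0,0.005],[0,0,0,0,0,0,0.005]]'; python3 - <<'E'
from h import *
st(); p,r=pose(); im=vision.camera("wrist")[:,:,::-1]; cv2.imwrite("pics/w14.png",im);np.savez("w14.npz",p=p,q=r.as_quat())
from fits6 import foot,u,ey
r1=Rt(-u,-ey)
delta(foot+.152*u,r1);delta(foot+.08*u,r1)
E
```

```text
time_s: 19.95
eef_pos: [0.5207, -0.2714, 0.2602]
eef_rot: [0.177, -0.655, 0.71, -0.189]
force: [-0.5, -0.3, -1.1]
opening: 0.0115
t 19.95 p [ 0.5207 -0.2714  0.2602] x [-0.079 -0.997 -0.003] z [ 0.499 -0.037 -0.866] F [-0.5 -0.3 -1.1] op 0.0115 j [-0.82 -0.06  1.86  0.42  0.99  0.67]
[ 5.721e-01 -2.817e-01 -7.840e-02  3.310e-02 -2.000e-04] -4.49289964562628
[[0.2, 0.4], [0.2, 0.4], [0.0, -0.2], [-0.6, 0.4], [-0.1, -0.8], [0.3, -0.8], [-0.7, -2.1], [0.6, -2.4], [-0.1, 0.5], [0.1, 0.5]]
foot [ 0.6051 -0.2844  0.032 ] rest [ 0.5727 -0.2819  0.0883] top [ 0.5403 -0.2794  0.1446]
turn [-0.0003  0.0023 -0.0003] deg 0.13 | shift after turn [0.007  0.0406 0.0885] len 0.0976
turn [-0.0003  0.0023 -0.0003] deg 0.13 | shift after turn [0.007  0.0406 0.1605] len 0.1657
```

View pics/w14.png

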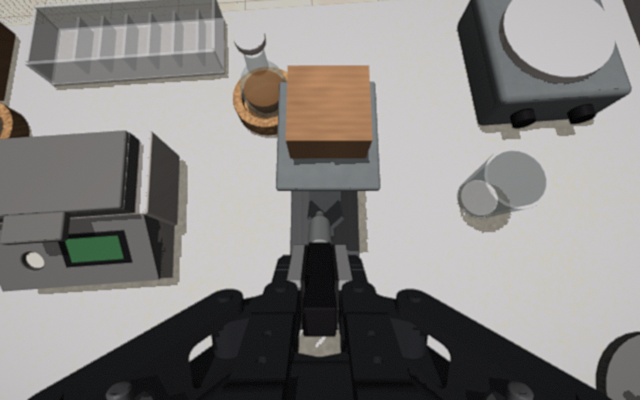

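```bash
python3 -m pendant '[[0,0.002,0,0.007,0.013,0.025,0.005],[0,0,0,0,0.013,0.025,0.005],[0,0,0,0,0.0136,0.025,0.005],[0,0,0,0,0,0,0.005],[0,0,0,0,0,0,0.005],[0,0,0,0,0,0,0.005]]'; python3 - <<'E'
from h import *
st(); p,r=pose(); im=vision.camera("wrist")[:,:,::-1]; cv2.imwrite("pics/w15z.png",cv2.resize(im[120:320,220:420],None,fx=3,fy=3,interpolation=cv2.INTER_CUBIC))
from fits6 import foot,u,ey
r1=Rt(-u,-ey)
delta(foot+.08*u,r1)
E
```

```text
time_s: 20.75
eef_pos: [0.525, -0.2798, 0.1796]
eef_rot: [0.176, -0.656, 0.709, -0.193]
force: [0.3, -0.5, -0.4]
opening: 0.011
t 20.75 p [ 0.525  -0.2798  0.1796] x [-0.079 -0.997  0.004] z [ 0.503 -0.043 -0.863] F [ 0.3 -0.5 -0.4] op 0.011 j [-0.82  0.05  1.93  0.48  0.81  0.55]
[ 5.721e-01 -2.817e-01 -7.840e-02  3.310e-02 -2.000e-04] -4.493007639904367
[[0.2, 0.4], [0.2, 0.4], [0.0, -0.2], [-0.6, 0.4], [-0.1, -0.8], [0.3, -0.8], [-0.7, -2.1], [0.6, -2.4], [-0.1, 0.5], [0.1, 0.5]]
foot [ 0.6051 -0.2845  0.032 ] rest [ 0.5727 -0.2819  0.0883] top [ 0.5403 -0.2794  0.1446]
turn [-0.005  -0.0036  0.0015] deg 0.36 | shift after turn [-0.0017  0.0041  0.0879] len 0.088
```

View pics/w15z.png

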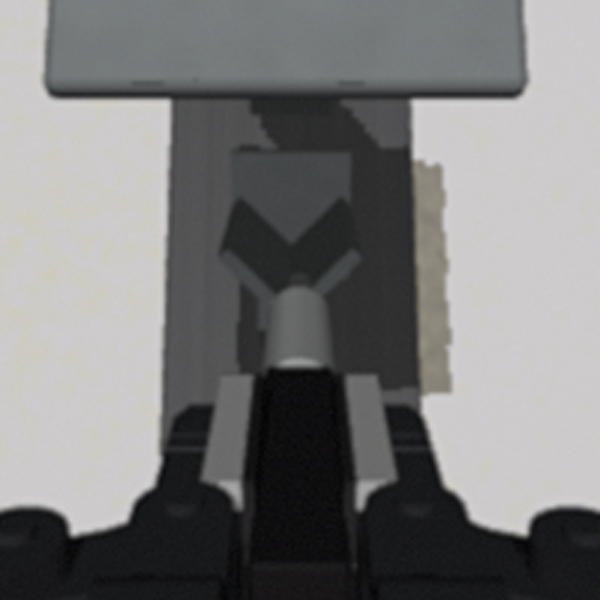

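```bash
python3 -m pendant '[[-0.004,-0.003,0,-0.0018,0.003,0,0.005],[0,0,0,0,0,0.01,0.005],[0,0,0,0,0,0,0.005],[0,0,0,0,0,0,0.005]]'; python3 - <<'E'
from h import *
st(); p,r=pose(); im=vision.camera("wrist")[:,:,::-1]; cv2.imwrite("pics/w16z.png",cv2.resize(im[120:320,220:420],None,fx=3,fy=3,interpolation=cv2.INTER_CUBIC))
from fits6 import foot,u,ey
r1=Rt(-u,-ey)
delta(foot+.08*u,r1)
E
```

```text
time_s: 21.3
eef_pos: [0.5264, -0.2776, 0.1669]
eef_rot: [0.176, -0.656, 0.709, -0.189]
force: [-0.1, 0.6, 0.5]
opening: 0.0116
t 21.3 p [ 0.5264 -0.2776  0.1669] x [-0.078 -0.997 -0.001] z [ 0.497 -0.038 -0.867] F [-0.1  0.6  0.5] op 0.0116 j [-0.81  0.07  1.93  0.49  0.8   0.55]
[ 5.721e-01 -2.817e-01 -7.840e-02  3.310e-02 -2.000e-04] -4.492741658563284
[[0.2, 0.4], [0.2, 0.4], [0.0, -0.2], [-0.6, 0.4], [-0.1, -0.8], [0.3, -0.8], [-0.7, -2.1], [0.6, -2.4], [-0.1, 0.5], [0.1, 0.5]]
foot [ 0.6051 -0.2844  0.032 ] rest [ 0.5727 -0.2819  0.0883] top [ 0.5403 -0.2794  0.1446]
turn [ 0.0017  0.0012 -0.0001] deg 0.12 | shift after turn [ 0.0006 -0.0007  0.0765] len 0.0765
```

View pics/w16z.png

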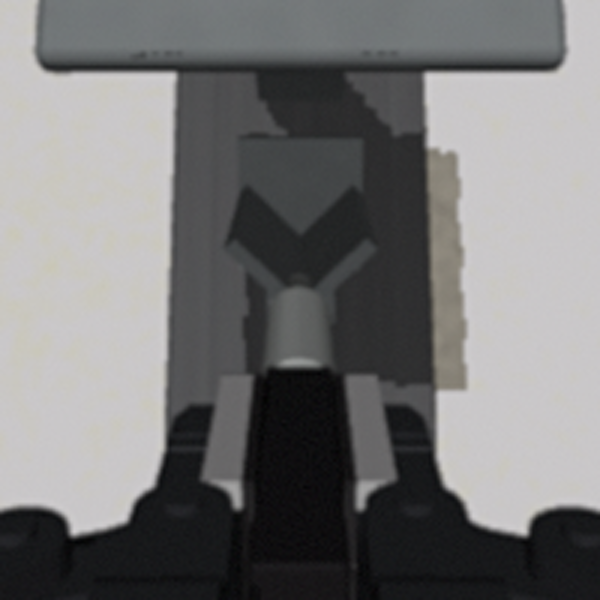

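```bash
python3 -m pendant '[[0.001,0,0,0.0003,-0.0015,0.008,0.005],[0,0,0,0,0,0.012,0.005],[0,0,0,0,0,0,0.005]]'; python3 -m pendant '[[0,0,0,0,0,0.012,0.005],[0,0,0,0,0,0.01,0.005],[0,0,0,0,0,0,0.005]]';  python3 -m pendant '[[0,0,0,0,0,0.012,0.005],[0,0,0,0,0,0.008,0.005],[0,0,0,0,0,0,0.005]]'; python3 - <<'E'
from fits6 import *
st(); delta(foot+.08*u,r1)
E
```

```text
time_s: 21.72
eef_pos: [0.5374, -0.278, 0.149]
eef_rot: [0.176, -0.656, 0.709, -0.188]
force: [-0.3, 0.7, -0.5]
opening: 0.0113
time_s: 22.1
eef_pos: [0.549, -0.2797, 0.131]
eef_rot: [0.176, -0.656, 0.709, -0.189]
force: [-0.1, 0.0, 0.0]
opening: 0.0113
time_s: 22.48
eef_pos: [0.5589, -0.2804, 0.1138]
eef_rot: [0.176, -0.656, 0.709, -0.189]
force: [1.6, -0.7, 0.1]
opening: 0.0114
[ 5.721e-01 -2.817e-01 -7.840e-02  3.310e-02 -2.000e-04] -4.492805851222741
[[0.2, 0.4], [0.2, 0.4], [0.0, -0.2], [-0.6, 0.4], [-0.1, -0.8], [0.3, -0.8], [-0.7, -2.1], [0.6, -2.4], [-0.1, 0.5], [0.1, 0.5]]
foot [ 0.6051 -0.2844  0.032 ] rest [ 0.5727 -0.2819  0.0883] top [ 0.5403 -0.2794  0.1446]
t 22.48 p [ 0.5589 -0.2804  0.1138] x [-0.078 -0.997 -0.001] z [ 0.498 -0.038 -0.866] F [ 1.6 -0.7  0.1] op 0.0114 j [-0.77  0.21  1.9   0.53  0.68  0.52]
turn [ 0.0007  0.0013 -0.0001] deg 0.09 | shift after turn [0.0004 0.0007 0.014 ] len 0.014
```

```bash
python3 -m pendant '[[0,0,0,0,0,0.008,0.005],[0,0,0,0,0,0.002,0.005],[0,0,0,0,0,0,0.005]]'; python3 -m pendant '[[0,0,0,0,0,0.002,0.005],[0,0,0,0,0,0,0.005]]';  python3 -m pendant '[[0,0,0,0,0,0.001,0.005],[0,0,0,0,0,0,0.005]]';python3 -m pendant '[[0,0,0,0,0,0.001,0.005],[0,0,0,0,0,0,0.005]]'
```

```text
time_s: 22.85
eef_pos: [0.5636, -0.2808, 0.1055]
eef_rot: [0.176, -0.656, 0.709, -0.189]
force: [1.2, -0.5, -0.6]
opening: 0.0114
time_s: 23.1
eef_pos: [0.5646, -0.2809, 0.1039]
eef_rot: [0.176, -0.656, 0.709, -0.19]
force: [1.2, -0.0, -1.0]
opening: 0.0115
time_s: 23.35
eef_pos: [0.5651, -0.2809, 0.1031]
eef_rot: [0.176, -0.656, 0.709, -0.19]
force: [1.7, -0.2, 0.4]
opening: 0.0112
time_s: 23.6
eef_pos: [0.5655, -0.281, 0.1028]
eef_rot: [0.176, -0.656, 0.709, -0.19]
force: [-3.9, 1.1, 6.5]
opening: 0.0113
```

```bash
python3 -m pendant '[[0,0,0,0,0,-0.001,0.014],[0,0,0,0,0,0,0.02],[0,0,0,0,0,0,0.03],[0,0,0,0,0,0,0.045],[0,0,0,0,0,0,0.05],[0,0,0,0,0,0,0.05]]' 20; python3 - <<'E'
from h import *
st(); im=vision.camera("wrist")[:,:,::-1]; cv2.imwrite("pics/w17.png",im)
E
```

```text
time_s: 24.35
eef_pos: [0.5651, -0.2809, 0.103]
eef_rot: [0.176, -0.656, 0.709, -0.19]
force: [-0.1, 0.3, -0.2]
opening: 0.0499
t 24.35 p [ 0.5651 -0.2809  0.103 ] x [-0.078 -0.997 -0.001] z [ 0.498 -0.038 -0.866] F [-0.1  0.3 -0.2] op 0.0499 j [-0.76  0.24  1.89  0.54  0.66  0.51]
```

View pics/w17.png

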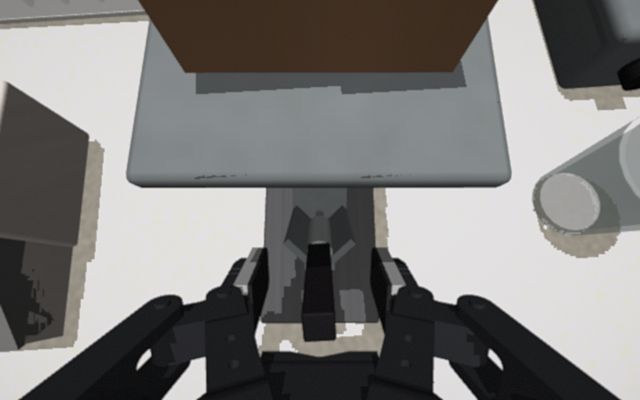

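The stylus lies in the V as it did before the grasp (handle 304–334, steel end at (318,222)). Back out along the axis and check.

```bash
python3 -m pendant '[[0,0,0,0,0,-0.03,0.05],[0,0,0,0,0,-0.04,0.05],[0,0,0,0,0,-0.03,0.05],[0,0,0,0,-0.02,-0.035,0.05],[0,0,0,0,-0.02,-0.035,0.05],[0,0,0,0,0,0,0.05],[0,0,0,0,0,0,0.05],[0,0,0,0,0,0,0.05]]'; python3 - <<'E'
from h import *
st(); p,r=pose(); im=vision.camera("wrist")[:,:,::-1]; cv2.imwrite("pics/w18.png",im); np.savez("w18.npz",p=p,q=r.as_quat())
from fits6 import foot,u,ey
K,T=cam("wrist",p,r); print(proj([foot+.13*u,foot+.068*u],K,T).round(1))
print([(d['conf'],d['xyz']) for d in finder.boxes_of("wrist","stylus_mid")])
b=vision.camera("side")[:,:,::-1]; cv2.imwrite("pics/side18z.png",cv2.resize(b[140:320,220:460],None,fx=3.3,fy=3.3,interpolation=cv2.INTER_CUBIC))
cv2.imwrite("pics/scene18.png",vision.camera("scene")[:,:,::-1])
for c in("side","scene"):
  for n in("flask_a","jar","beaker","stopper","lid","stylus_mid"): print(c,n,[(round(d['conf'],2),np.round(d['xyz'],3).tolist()) for d in finder.boxes_of(c,n)][:2])
E
```

```text
time_s: 25.4
eef_pos: [0.5142, -0.2763, 0.2682]
eef_rot: [0.176, -0.656, 0.71, -0.188]
force: [-0.3, 0.8, 0.7]
opening: 0.0497
t 25.4 p [ 0.5142 -0.2763  0.2682] x [-0.078 -0.997 -0.003] z [ 0.496 -0.036 -0.868] F [-0.3  0.8  0.7] op 0.0497 j [-0.83 -0.07  1.85  0.42  1.01  0.66]
[ 5.721e-01 -2.817e-01 -7.840e-02  3.310e-02 -2.000e-04] -4.492710485553325
[[0.2, 0.4], [0.2, 0.4], [0.0, -0.2], [-0.6, 0.4], [-0.1, -0.8], [0.3, -0.8], [-0.7, -2.1], [0.6, -2.4], [-0.1, 0.5], [0.1, 0.5]]
foot [ 0.6051 -0.2844  0.032 ] rest [ 0.5727 -0.2819  0.0883] top [ 0.5403 -0.2794  0.1446]
[[320.8 240.2]
 [320.8 218. ]]
[(0.65, [0.5558, -0.2799, 0.1271]), (0.19, [0.5961, -0.2839, 0.2056])]
side flask_a [(0.93, [0.742, 0.167, 0.073]), (0.93, [0.763, -0.23, 0.077])]
side jar []
side beaker [(0.85, [0.611, -0.482, 0.054]), (0.37, [0.631, -0.016, 0.113])]
side stopper [(0.37, [0.632, -0.015, 0.118])]
side lid [(0.55, [0.632, -0.017, 0.114])]
side stylus_mid [(0.71, [0.565, -0.282, 0.11])]
scene flask_a [(0.95, [0.764, 0.189, 0.076]), (0.82, [0.78, -0.202, 0.076])]
scene jar [(0.62, [0.555, 0.47, 0.073]), (0.18, [0.604, 0.313, 0.041])]
scene beaker [(0.58, [0.613, -0.485, 0.062])]
scene stopper [(0.5, [0.392, 0.017, 0.013])]
scene lid [(0.79, [0.646, 0.011, 0.114]), (0.64, [0.631, -0.274, 0.09])]
scene stylus_mid [(0.61, [0.574, -0.276, 0.097]), (0.41, [0.553, 0.466, 0.073])]
```

View pics/w18.png

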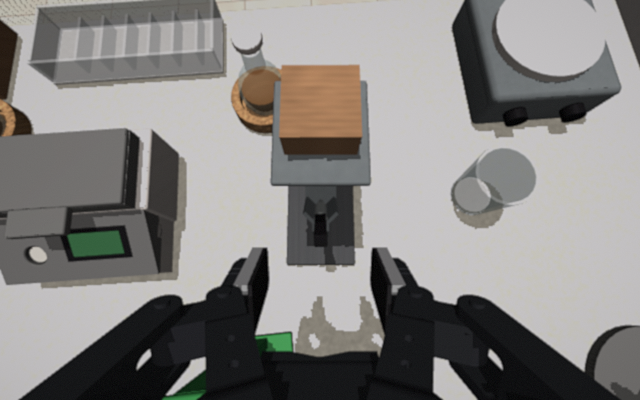

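View pics/side18z.png

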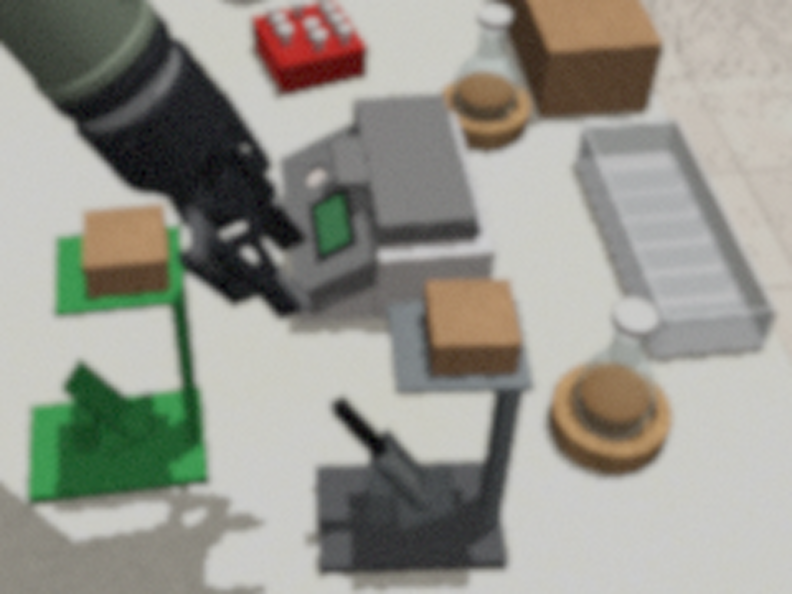

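View pics/scene18.png

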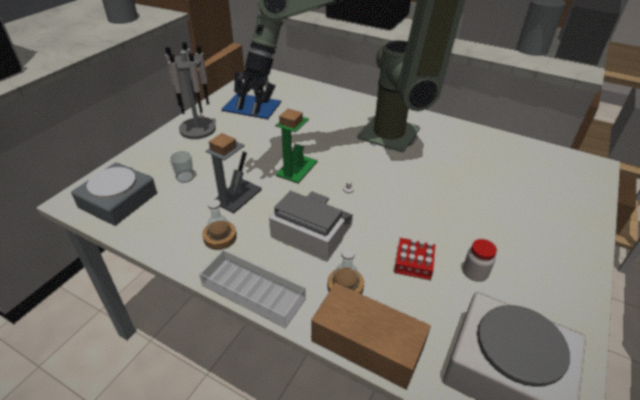

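```bash
python3 - <<'E'
from h import *
from station import workorder
st(); print(workorder.sign_off())
E
```

```text
t 26.2 p [ 0.515  -0.2772  0.2704] x [-0.078 -0.997 -0.001] z [ 0.498 -0.038 -0.866] F [ 0.3 -0.2  0.1] op 0.05 j [-0.83 -0.07  1.85  0.42  1.01  0.66]
the job is handed in; nothing more can be done
None
```

The job is done and handed in at 26.2 s of the 72 s allowed; the sign-off reports no verdict.

- **Lid:** I pushed it down with closed fingers. It stopped hard at a fingertip height of 117 mm, the height of the shut lid's outer face, at about 13 N. It still looked shut in all the final pictures.
- **Button:** I took the stylus along its leaning axis and pressed the button until the force rose well past the spring's 4.2 N, to about 27 N. The wrist picture then showed the tip on the middle of the sunken cap, and the button was out again after I backed off.
- **Stylus:** I slid it back down the V until the tip met the foot plate at about 7 N, then let go. In the last wrist and side pictures it lies as it did at the start, in line with the predicted rest position.
- **Bystanders:** The networks put both flasks, the beaker, jar and stopper within a few millimetres of their first readings. The largest difference was about 12 mm in the side camera's reading for flask_a, but the scene camera's reading for it moved only about 4 mm.

Some checks were weak or disagreed. In the last look the side camera did not report the jar and gave only a low-confidence wrong match for the stopper, so both rest on the scene camera alone. I never measured the lid angle or the button travel directly; both are inferred from the stop height, the forces and the pictures. While pressing, the stylus may have slipped about 1.5 mm in the grip, which seating it on the foot plate took up.

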